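# Walk a plaster mould home against its buffers

## Robot

A 6-joint arm with a two-finger parallel gripper is mounted at the origin on the work surface. World frame = base frame: x ahead of the robot, y to its left, z up, the work surface at z = 0. Lengths are in m, angles in rad, forces in N, time in s.
With the tool pointing down it reaches from about 0.275 to 0.825 m from the base axis. Payload 5.2 kg.
Tool frame: the origin (TCP) lies at the very end of the fingers, on their centre line; the grasp point (between the pads) lies 19 mm behind it; z points along the fingers, y is the direction in which the jaws open and shut (so a half turn about z gives the same grasp; the last joint's range is limited). The gripper opens to 93 mm and grips with 3 to 60 N. Pads are 15 mm wide; open, the fingers measure 128 mm over their backs; the gripper's body (75 mm by 188 mm) begins 65 mm behind the grasp point.
Start: joints at [0.933, 0.259, 1.535, -0, 1.348, -0.203], TCP at [0.232, 0.499, 0.219] pointing down, gripper open.
Joint ranges: [-3.14, 3.14], [-0.91, 2.08], [0.19, 2.58], [-1.22, 4.36], [0.22, 2.71], [-3.12, 3.12]. Speed limits (rad/s): [2.57, 2.57, 3.14, 3.14, 3.14, 3.14].

## Interface

Orientations are given as a 3x3 rotation matrix whose columns are the frame's x, y, z axes.
In Python, from bench import r, vision gives the robot as it stands.
- The arm moves only by the shell command python3 -m crank 'ROWS' [FORCE]. ROWS is a JSON object of lists of equal length, an entry for each row: "twist": the turn, a rotation vector about the tool's x, y, z in rad, a list of three; "slide": the shift along the tool's x, y, z in mm, a list of three; "fingers": the finger opening in mm, from 0 to 93. A call has 1 to 20 rows; each row shifts and turns the pose as measured when the row begins, along the tool's axes as they then stand; what a row does not reach is not made up. A row lasts 1/12 s, in which the tool goes at most 41.7 mm and 7.16 degrees, less where a joint would pass 70% of its speed; a pose out of reach is approached as far as the arm can. A call with a gripper value outside its range is refused whole. The fingers move at their own pace and stop on an object; FORCE is the grip in N (left out, the last holds). Time passes only in rows, so rows that do not move let the fingers close. It gives the time, the measured TCP pose, the force and the opening at its end, in the units of the state.
- r.get_state(): the state, without advancing time (a new reading comes with each control period).
- vision.camera(name): name is "side" or "top" or "wrist"; returns the picture (480x640x3 uint8, red, green, blue); there is no depth.
- vision.get_calibration(name): a dict with "camera_matrix" (3x3 intrinsics, pixels), "position" and "orientation" of the camera in the world. Camera axes: x right, y down, z forward; pixel columns grow to the right and rows downward; lengths in m; the calibration is good to about 2 mm. A picture is of the moment at which its call begins: read the wrist's pose just before it. get_calibration takes no time and is no camera call; for the wrist camera it gives the pose at the moment of the call.
- r.sign_off(): hands the job in, once; it reports no verdict.
The state is a dict: "t": time; "joints": joint angles; "qvel": joint speeds; "tau": joint torques, N m; "ee_pos": TCP position; "eef_rot": TCP orientation; "force": force on the tool from outside, world axes, zero at the start; "torque": the same for the moment, N m; "width": opening from 0.0 (shut) to 1.0 (fully open).
Only numpy, scipy, OpenCV 4.12 (cv2) and the standard library are available. Lean on these libraries where they do the work, as an engineer would, in place of code of your own. Each camera call takes 0.05 s, during which the arm holds its last target.

## Task

Walk the heavy plaster casting mould across the bench, away from the robot, until it stands square and centred in front of the stop beam with its far face bearing on both rubber buffers. The damp plaster chips if it is pushed with more than 19 N, too little to shove it straight, so swing it ahead by low pushes at alternate ends of its near face, and ease it onto the buffers without loading either with more than 10 N. Leave the unfired beaker, saucer and bowl where they are.

Things in the scene. Friction and masses are not known exactly. Their poses are not given: they have to be found in the camera images.
- mould: Plaster casting mould, 4.0 kg: block 120 (own x) x 250 (own y) x 76 mm high on a 56 (x) x 100 (y) x 14 mm wooden foot, top at 90 mm; pour hole on top. Origin: centre of the foot's underside. Own x points to the beam. Sliding it straight takes about 23 N; slowly pushed 98 mm off centre it turns at about 13 to 16 N round a point some 20 mm beyond its centre (62 mm off centre: 15 to 17 N, 16 mm). Push below 60 mm height or it may tip.
- station: Fixed stop beam of dark wood (140 mm long in own y, 50 mm deep, 66 mm high). Origin on the bench, midway under the faces of the two buffers; own x points away from the mould, square to the buffer faces; the beam's front is 26 mm behind the buffer faces. The mould is home when its origin is at about x = -60 mm, y = 0 in this frame, same yaw; it starts 84 to 98 mm in front.
- buffer_left: Left rubber buffer of the stop beam: black round plug, 22 mm across, 22 mm to the left (+y) of the station's centre line. Origin: centre of its free face, 42 mm above the bench. Springs in along the beam's own x at 1.5 N per mm, up to 10 mm.
- buffer_right: Right rubber buffer, like the left one, 22 mm to the right (-y) of the station's centre line. Origin: centre of its free face, 42 mm above the bench. 1.5 N per mm, up to 10 mm.
- beaker: Bystander: unfired clay beaker, 84 mm across, 100 mm high, left of the beam. Origin: centre of its underside. Not to be moved.
- saucer: Bystander: unfired clay saucer, 120 mm across, 22 mm high, right of the mould. Origin: centre of its underside. Not to be moved.
- bowl: Bystander: unfired clay bowl, 110 mm across, 60 mm high, left of the mould. Origin: centre of its underside. Not to be moved.
Things that resemble listed ones, but are neither listed nor needed, are in the scene too. Leave any blue or yellow look-alike of the station alone.

How it is judged:
At the end, for the whole second after the job is handed in: The mould stands at rest, upright (within 0.03 rad), square to the stop beam (within 0.06 rad), centred on it sideways within 25 mm, and presses on each of the two buffers with more than 0.25 N (contact force between mould and buffer_left above 0.25 N and contact force between mould and buffer_right above 0.25 N and y of mould in the frame of station between -0.025 and 0.025 m and angle between the x axis of mould and the x axis of station, either way round below 0.06 rad and angle between mould's own z axis and vertical below 0.03 rad and linear speed of mould below 0.01 m/s); the robot touches nothing.
It fails at once if the robot pushes the mould with more than 19 N (contact force between any of the arm, the fingers and mould above 19 N).
It fails at once if a buffer is loaded with more than 10 N (contact force between anything else and buffer_left above 10 N or contact force between anything else and buffer_right above 10 N).
It fails at once if the beaker, saucer or bowl is moved by more than 15 mm (distance of any of beaker, saucer, bowl from where it was at the start of the episode above 0.015 m).
It also fails if it takes over 72 s, if anything falls off the work surface, if the arm or the gripper's body presses on something with over 40 N, if the wrist force passes 120 N, or if a joint passes its speed limit or range.

## Working session

There is one attempt and no reset: what is moved stays moved. The work goes in short steps, Python scripts to look and compute and a shell command to move; the robot and the scene stay as the last step left them, time stands still between calls to the robot, and variables do not carry over. Pictures are saved under pics/ and viewed, and the job is handed in when it is done.

```bash
ls; mkdir -p pics
python3 - <<'E'
from bench import r,vision
import cv2
print(r.get_state())
for n in ("top","side"):
    im=vision.camera(n); cv2.imwrite(f"pics/{n}0.png",im[:,:,::-1]); print(n,vision.get_calibration(n))
E
```

```text
pics
{'t': 0.0, 'joints': array([ 9.33181306e-01,  2.59325178e-01,  1.53604641e+00, -3.20040648e-05,
        1.34800578e+00, -2.02797185e-01]), 'qvel': array([-9.22354455e-05,  5.65728888e-04,  1.71776759e-03,  3.15710379e-05,
       -2.07422406e-03, -2.44807927e-04]), 'tau': array([ 7.97420871e-04, -4.37306821e+01, -2.84005541e+01,  7.22548692e-02,
        4.11496405e-02, -1.02162883e-04]), 'ee_pos': array([0.23134741, 0.49838719, 0.21784202]), 'eef_rot': array([[-9.06949613e-01,  4.21237846e-01, -1.03732469e-03],
       [ 4.21238995e-01,  9.06948509e-01, -1.45262866e-03],
       [ 3.28897910e-04, -1.75442261e-03, -9.99998407e-01]]), 'force': array([-0.30556427, -0.00933817,  0.41809086]), 'torque': array([-0.02747572,  0.00148939, -0.02766565]), 'width': 1.0013528433708805}
top {'camera_matrix': array([[613.7609831 ,   0.        , 315.67173777],
       [  0.        , 613.7609831 , 237.94758195],
       [  0.        ,   0.        ,   1.        ]]), 'position': array([0.39821152, 0.03352993, 1.33198522]), 'orientation': array([[-2.60894814e-02, -9.88796601e-01,  1.46971499e-01],
       [-9.99659376e-01,  2.57050205e-02, -4.51487412e-03],
       [ 6.86386777e-04, -1.47039228e-01, -9.89130423e-01]])}
side {'camera_matrix': array([[470.89414154,   0.        , 317.92785341],
       [  0.        , 470.89414154, 233.99912801],
       [  0.        ,   0.        ,   1.        ]]), 'position': array([ 0.21976481, -0.53552145,  0.81713147]), 'orientation': array([[ 0.80210475, -0.45240357,  0.38981917],
       [-0.59687953, -0.58651507,  0.5474805 ],
       [-0.01904731, -0.67181179, -0.74047695]])}
```

View pics/top0.png

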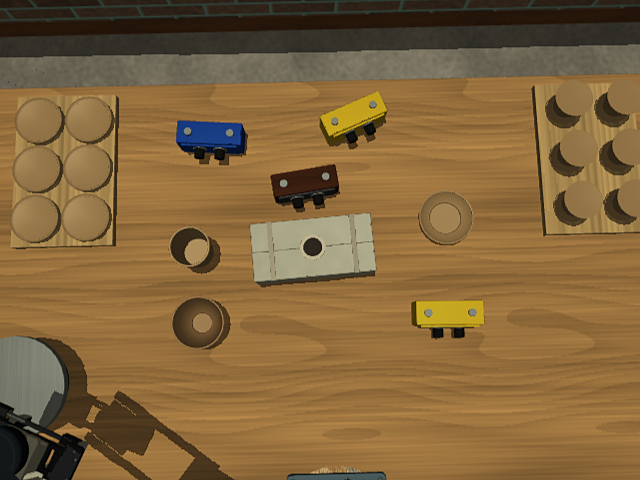

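View pics/side0.png

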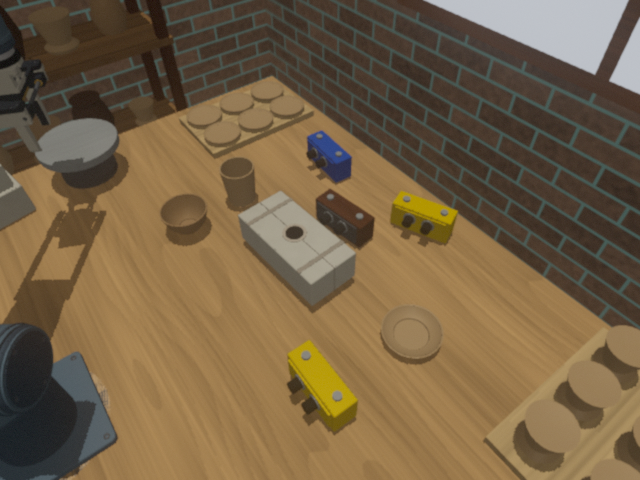

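The top view shows the brown beam at about (305,185), with its buffers at (297,203) and (319,200). The mould's top runs from (250,224) to (375,270), with the hole at (313,247). The saucer is at (445,217), the bowl at (200,322) and the beaker at (192,247). I'll enlarge it.

Run:
```python
import cv2
a=cv2.imread("pics/top0.png")
cv2.imwrite("pics/top0c.png",cv2.resize(a[155:295,235:395],None,fx=5,fy=4.0*1.07*0+5,interpolation=cv2.INTER_CUBIC)[:600])
cv2.imwrite("pics/top0d.png",cv2.resize(a[155:295,235:395],None,fx=5,fy=5,interpolation=cv2.INTER_CUBIC)[200:])
```

```text
(no output)
```

View pics/top0c.png

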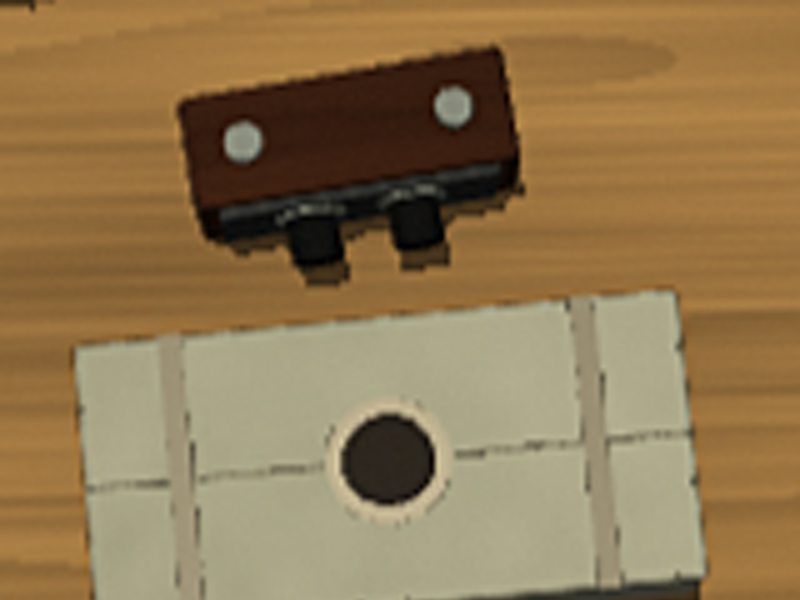

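View pics/top0d.png

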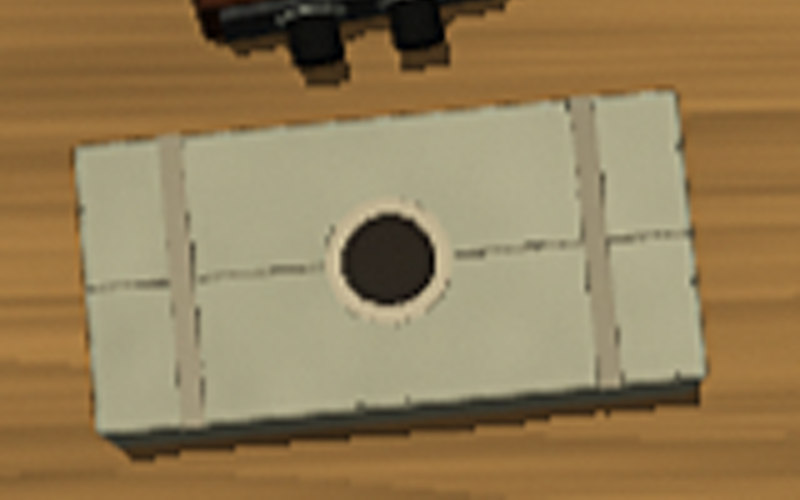

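The crop shows the beam's top corners at (180,102), (500,46), (518,158) and (200,212). The mould's top corners are at (76,347), (677,291), (706,578) and (97,632). I'll fit rectangles of the known sizes to these.

```bash
cat > h.py <<'E'
import numpy as np, cv2
from scipy.optimize import least_squares
from bench import r,vision
def rays(px,z,c):
    K,R,p=c["camera_matrix"],np.array(c["orientation"]),np.array(c["position"])
    d=(R@np.linalg.inv(K)@np.c_[px,np.ones(len(px))].T).T
    return p+d*((z-p[2])/d[:,2])[:,None]
def fit(P,lx,ly):
    # P order: far-left, far-right, near-right, near-left ; returns x,y,yaw
    L=np.array([[1,1],[1,-1],[-1,-1],[-1,1]])*[lx/2,ly/2]
    def f(v):
        c,s=np.cos(v[2]),np.sin(v[2]); return (L@np.array([[c,s],[-s,c]])+v[:2]-P[:,:2]).ravel()
    q=least_squares(f,[*P[:,:2].mean(0),0]); return q.x,np.abs(q.fun).max()
def crop2px(c,ox,oy,f): return (np.array(c,float)+.5)/f-.5+[ox,oy]
def inst(v,st):
    d=np.array(v[:2])-st[:2]; c,s=np.cos(st[2]),np.sin(st[2])
    return np.array([c*d[0]+s*d[1],-s*d[0]+c*d[1],v[2]-st[2]])
E
python3 - <<'E'
from h import *
c=vision.get_calibration("top")
B=rays(crop2px([(180,102),(500,46),(518,158),(200,212)],235,155,5),.066,c)
M=rays(crop2px([(76,347),(677,291),(706,578),(97,632)],235,155,5),.090,c)
b,eb=fit(B,.05,.14); m,em=fit(M,.12,.25)
print("beam",b.round(4),eb,"sizes",[np.linalg.norm(B[i]-B[i-1]).round(4) for i in range(4)])
print("mould",m.round(4),em,[np.linalg.norm(M[i]-M[i-1]).round(4) for i in range(4)])
st=np.array([*(b[:2]-.051*np.array([np.cos(b[2]),np.sin(b[2])])),b[2]])
print("station",st.round(4),"mould in station",inst(m,st).round(4))
H=rays(crop2px([(388,460)],235,155,5),.09,c); print("hole",H)
print(rays(np.array([(297,205.),(319,202.)]),.042,c))
for n,p,z in (("saucer",(445,217),.022),("bowl",(200,322),.06),("beaker",(190,247),.1)): print(n,rays(np.array([p],float),z,c).round(3))
E
```

```text
beam [0.7098 0.0481 0.1483] 0.00215446080936893 sizes [np.float64(0.0484), np.float64(0.1378), np.float64(0.0493), np.float64(0.1361)]
mould [0.5647 0.0349 0.0647] 0.0013030513189117993 [np.float64(0.1175), np.float64(0.2481), np.float64(0.119), np.float64(0.2479)]
station [0.6594 0.0405 0.1483] mould in station [-0.0945  0.0084 -0.0836]
hole [[0.56508596 0.03541203 0.09      ]]
[[0.66224745 0.06576019 0.042     ]
 [0.66757586 0.01847754 0.042     ]]
saucer [[ 0.631 -0.254  0.022]]
bowl [[0.419 0.27  0.06 ]]
beaker [[0.569 0.283 0.1  ]]
```

```bash
python3 -m crank '{"twist":[[0,0,0.1235],[0,0,0.1235],[0,0,0.1235],[0,0,0.1235],[0,0,0.1235],[0,0,0.1235],[0,0,0.1235],[0,0,0.1235]],"slide":[[0,0,0],[0,0,0],[0,0,0],[0,0,0],[0,0,0],[0,0,0],[0,0,0],[0,0,0]],"fingers":[0,0,0,0,0,0,0,0]}' 20
cat >> h.py <<'E'
ST=np.array([.6594,.0405,.1483])
def togo(target,s=None):
    s=s or r.get_state(); R=np.array(s["eef_rot"]); return (R.T@(np.array(target)-s["ee_pos"])*1000).round(1)
def rep():
    s=r.get_state(); R=np.array(s["eef_rot"]); 
    print("t",round(s["t"],2),"tcp",s["ee_pos"].round(4),"yhead",np.arctan2(R[1,1],R[0,1]).round(3),"tilt",np.arcsin(R[2,1]).round(3),"xz",R[2,0].round(3),"f",s["force"].round(1),"w",round(s["width"],2),"q",np.round(s["joints"],2))
E
python3 - <<'E'
from h import *
rep(); print(togo((.44,-.075,.218)))
c=vision.get_calibration("top")
S=rays(crop2px([(243,142),(453,106)],235,155,5),.067,c);d=S[0]-S[1]; print("screws",S.round(4),np.arctan2(-d[0],d[1]))
E
```

```text
t: 0.77
ee_pos: [0.2296, 0.4961, 0.2137]
eef_rot: [[-0.133, 0.991, -0.006], [0.991, 0.133, -0.009], [-0.008, -0.007, -1.0]]
force: [0.0, 0.3, -0.5]
width: 0.478
t 0.77 tcp [0.2296 0.4961 0.2137] yhead 0.134 tilt -0.007 xz -0.008 f [ 0.   0.3 -0.5] w 0.48 q [ 0.93  0.26  1.54 -0.    1.35  0.8 ]
[-594.1  132.4   -0.8]
screws [[0.7052 0.0932 0.067 ]
 [0.7185 0.0041 0.067 ]] 0.14818399366429819
```

```bash
python3 -m crank '{"twist":[[0,0,0],[0,0,0],[0,0,0],[0,0,0],[0,0,0],[0,0,0],[0,0,0],[0,0,0],[0,0,0],[0,0,0],[0,0,0],[0,0,0],[0,0,0],[0,0,0],[0,0,0],[-0.117,0,0],[-0.117,0,0],[-0.117,0,0]],"slide":[[-39.6,8.8,0],[-39.6,8.8,0],[-39.6,8.8,0],[-39.6,8.8,0],[-39.6,8.8,0],[-39.6,8.8,0],[-39.6,8.8,0],[-39.6,8.8,0],[-39.6,8.8,0],[-39.6,8.8,0],[-39.6,8.8,0],[-39.6,8.8,0],[-39.6,8.8,0],[-39.6,8.8,0],[-39.6,8.8,0],[0,0,0],[0,0,0],[0,0,0]],"fingers":[0,0,0,0,0,0,0,0,0,0,0,0,0,0,0,0,0,0]}'
python3 - <<'E'
from h import *
rep(); print(togo((.47,-.073,.025)))
cv2.imwrite("pics/t1.png",vision.camera("top")[:,:,::-1]);cv2.imwrite("pics/s1.png",vision.camera("side")[:,:,::-1])
E
```

```text
t: 2.27
ee_pos: [0.4424, -0.1004, 0.2055]
eef_rot: [[-0.13, 0.935, 0.329], [0.992, 0.124, 0.039], [-0.005, 0.331, -0.944]]
force: [-0.4, 1.5, 0.3]
width: 0.007
t 2.27 tcp [ 0.4424 -0.1004  0.2055] yhead 0.132 tilt 0.338 xz -0.005 f [-0.4  1.5  0.3] w 0.01 q [-0.67 -0.11  2.02  0.28  1.   -0.93]
[ 24.4 -30.5 180.4]
```

View pics/s1.png

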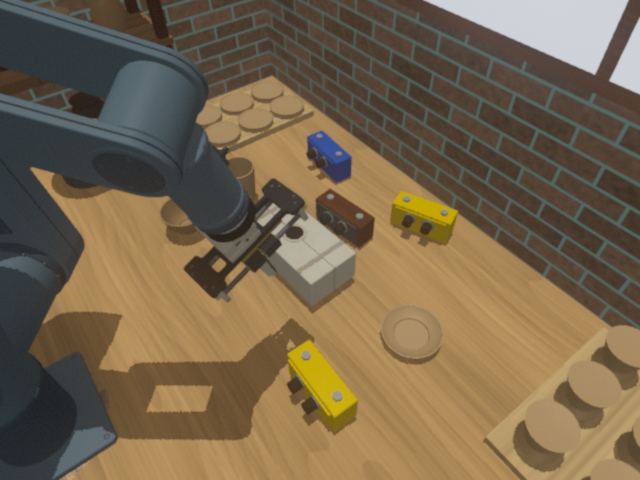

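View pics/t1.png

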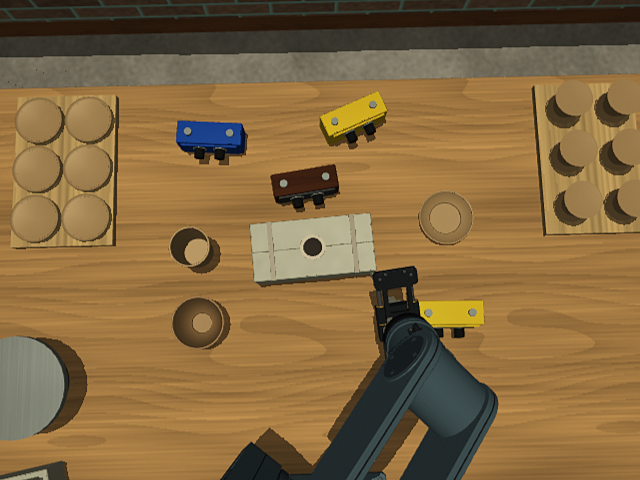

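The view is clear: the gripper is right of the mould, near (395,290) in the top image. I'll descend behind the mould's right end.

```bash
python3 -m crank '{"twist":[[0,0,0],[0,0,0],[0,0,0],[0,0,0],[0,0,0],[0,0,0],[0,0,0],[0,0,0]],"slide":[[4,-5,28],[4,-5,28],[4,-5,28],[4,-5,28],[4,-5,28],[4,-5,28],[0,0,0],[0,0,0]],"fingers":[0,0,0,0,0,0,0,0]}'
python3 - <<'E'
from h import *
rep(); print(togo((.47,-.073,.025)))
E
```

```text
t: 3.03
ee_pos: [0.4696, -0.0725, 0.0352]
eef_rot: [[-0.126, 0.939, 0.32], [0.992, 0.122, 0.035], [-0.006, 0.322, -0.947]]
force: [1.0, 0.1, 0.2]
width: 0.004
t 3.03 tcp [ 0.4696 -0.0725  0.0352] yhead 0.129 tilt 0.327 xz -0.006 f [1.  0.1 0.2] w 0.0 q [-0.55  0.21  2.22  0.43  0.49 -1.04]
[-0.5 -2.9  9.8]
```

```bash
python3 -m crank '{"twist":[[0,0,0],[0,0,0],[0,0,0],[0,0,0],[0,0,0],[0,0,0],[0,0,0],[0,0,0],[0,0,0],[0,0,0],[0,0,0],[0,0,0]],"slide":[[0,3.3,2.8],[0,3.3,2.8],[0,3.3,2.8],[0,3.3,2.8],[0,0.95,0.3],[0,0.95,0.3],[0,0.95,0.3],[0,0.95,0.3],[0,0.95,0.3],[0,0.95,0.3],[0,0.95,0.3],[0,0.95,0.3]],"fingers":[0,0,0,0,0,0,0,0,0,0,0,0]}'
python3 - <<'E'
from h import *
rep()
E
```

```text
t: 4.03
ee_pos: [0.5018, -0.0717, 0.0375]
eef_rot: [[-0.128, 0.935, 0.33], [0.992, 0.126, 0.029], [-0.014, 0.331, -0.943]]
force: [-7.5, -2.9, 5.1]
width: 0.008
t 4.03 tcp [ 0.5018 -0.0717  0.0375] yhead 0.134 tilt 0.338 xz -0.014 f [-7.5 -2.9  5.1] w 0.01 q [-0.5   0.25  2.16  0.41  0.49 -0.97]
```

```bash
python3 -m crank '{"twist":[[0,0,0],[0,0,0],[0,0,0],[0,0,0]],"slide":[[0,1.1,0.1],[0,1.1,0.1],[0,1.1,0.1],[0,1.1,0.1]],"fingers":[0,0,0,0]}'
python3 - <<'E'
from h import *
rep()
E
```

```text
t: 4.37
ee_pos: [0.5017, -0.0712, 0.0371]
eef_rot: [[-0.129, 0.937, 0.324], [0.991, 0.127, 0.03], [-0.013, 0.325, -0.946]]
force: [-7.2, -3.7, 5.0]
width: 0.001
t 4.37 tcp [ 0.5017 -0.0712  0.0371] yhead 0.134 tilt 0.331 xz -0.013 f [-7.2 -3.7  5. ] w 0.0 q [-0.5   0.25  2.15  0.39  0.49 -0.95]
```

```bash
python3 -m crank '{"twist":[[0,0,0],[0,0,0],[0,0,0]],"slide":[[-0.2,1.8,0],[-0.2,1.8,0],[-0.2,1.8,0]],"fingers":[0,0,0]}'
python3 - <<'E'
from h import *
rep()
E
```

```text
t: 4.62
ee_pos: [0.5023, -0.0714, 0.0372]
eef_rot: [[-0.131, 0.94, 0.317], [0.991, 0.128, 0.03], [-0.012, 0.318, -0.948]]
force: [-9.0, -5.1, 5.0]
width: 0.005
t 4.62 tcp [ 0.5023 -0.0714  0.0372] yhead 0.135 tilt 0.323 xz -0.012 f [-9.  -5.1  5. ] w 0.01 q [-0.49  0.25  2.14  0.38  0.5  -0.94]
```

```bash
python3 -m crank '{"twist":[[0,0,0],[0,0,0],[0,0,0]],"slide":[[-0.8,2.0,-0.4],[-0.8,2.0,-0.4],[-0.8,2.0,-0.4]],"fingers":[0,0,0]}'
python3 - <<'E'
from h import *
rep()
E
```

```text
t: 4.87
ee_pos: [0.5022, -0.0715, 0.0375]
eef_rot: [[-0.132, 0.943, 0.306], [0.991, 0.128, 0.034], [-0.008, 0.308, -0.951]]
force: [-6.0, -2.1, 0.4]
width: 0.004
t 4.87 tcp [ 0.5022 -0.0715  0.0375] yhead 0.135 tilt 0.313 xz -0.008 f [-6.  -2.1  0.4] w 0.0 q [-0.49  0.26  2.13  0.36  0.52 -0.92]
```

```bash
python3 -m crank '{"twist":[[-0.005,0,0],[-0.005,0,0],[-0.005,0,0]],"slide":[[-0.8,3.0,-0.1],[-0.8,3.0,-0.1],[-0.8,3.0,-0.1]],"fingers":[0,0,0]}'
python3 - <<'E'
from h import *
rep()
E
```

```text
t: 5.12
ee_pos: [0.5051, -0.0723, 0.0374]
eef_rot: [[-0.134, 0.941, 0.31], [0.991, 0.129, 0.037], [-0.005, 0.313, -0.95]]
force: [-7.4, -5.0, 1.6]
width: 0.003
t 5.12 tcp [ 0.5051 -0.0723  0.0374] yhead 0.136 tilt 0.318 xz -0.005 f [-7.4 -5.   1.6] w 0.0 q [-0.5   0.26  2.13  0.37  0.52 -0.93]
```

```bash
python3 -m crank '{"twist":[[-0.003,0,0],[-0.003,0,0],[-0.003,0,0],[-0.003,0,0]],"slide":[[-0.8,3.0,-0.1],[-0.8,3.0,-0.1],[-0.8,3.0,-0.1],[-0.8,3.0,-0.1]],"fingers":[0,0,0,0]}'
python3 - <<'E'
from h import *
rep()
E
```

```text
t: 5.45
ee_pos: [0.5089, -0.0735, 0.0374]
eef_rot: [[-0.136, 0.942, 0.308], [0.991, 0.129, 0.042], [-0.0, 0.311, -0.95]]
force: [-8.1, -5.4, 2.1]
width: 0.006
t 5.45 tcp [ 0.5089 -0.0735  0.0374] yhead 0.136 tilt 0.316 xz -0.0 f [-8.1 -5.4  2.1] w 0.01 q [-0.5   0.27  2.12  0.37  0.53 -0.93]
```

```bash
python3 -m crank '{"twist":[[-0.003,0,0],[-0.003,0,0],[-0.003,0,0],[-0.003,0,0],[-0.003,0,0],[-0.003,0,0],[-0.003,0,0],[-0.003,0,0]],"slide":[[-1.4,3.8,0],[-1.4,3.8,0],[-1.4,3.8,0],[-1.4,3.8,0],[-1.4,3.8,0],[-1.4,3.8,0],[-1.4,3.8,0],[-1.4,3.8,0]],"fingers":[0,0,0,0,0,0,0,0]}'
python3 - <<'E'
from h import *
rep()
cv2.imwrite("pics/t2.png",vision.camera("top")[:,:,::-1][150:350,200:500])
E
```

```text
t: 6.12
ee_pos: [0.5217, -0.0771, 0.0374]
eef_rot: [[-0.142, 0.944, 0.299], [0.99, 0.132, 0.055], [0.013, 0.304, -0.953]]
force: [-6.8, -2.3, 1.8]
width: 0.007
t 6.12 tcp [ 0.5217 -0.0771  0.0374] yhead 0.139 tilt 0.308 xz 0.013 f [-6.8 -2.3  1.8] w 0.01 q [-0.5   0.29  2.08  0.37  0.56 -0.93]
```

View pics/t2.png

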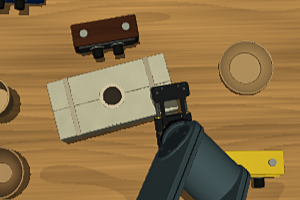

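The mould is turning counter-clockwise as intended; its hole is at (112,96) in the crop. I'll keep going.

```bash
python3 -m crank '{"twist":[[-0.004,-0.003,0],[-0.004,-0.003,0],[-0.004,-0.003,0],[-0.004,-0.003,0],[-0.004,-0.003,0],[-0.004,-0.003,0],[-0.004,-0.003,0],[-0.004,-0.003,0],[-0.004,-0.003,0],[-0.004,-0.003,0]],"slide":[[-1.4,3.8,0],[-1.4,3.8,0],[-1.4,3.8,0],[-1.4,3.8,0],[-1.4,3.8,0],[-1.4,3.8,0],[-1.4,3.8,0],[-1.4,3.8,0],[-1.4,3.8,0],[-1.4,3.8,0]],"fingers":[0,0,0,0,0,0,0,0,0,0]}'
python3 - <<'E'
from h import *
rep()
a=vision.camera("top")[:,:,::-1]
cv2.imwrite("pics/t3.png",cv2.resize(a[160:300,240:400],None,fx=5,fy=5,interpolation=cv2.INTER_CUBIC)[:600])
E
```

```text
t: 7.0
ee_pos: [0.5387, -0.0808, 0.0374]
eef_rot: [[-0.142, 0.943, 0.302], [0.99, 0.135, 0.044], [0.001, 0.305, -0.952]]
force: [-5.8, -1.5, 2.0]
width: 0.006
t 7.0 tcp [ 0.5387 -0.0808  0.0374] yhead 0.142 tilt 0.31 xz 0.001 f [-5.8 -1.5  2. ] w 0.01 q [-0.48  0.31  2.04  0.34  0.56 -0.89]
```

View pics/t3.png

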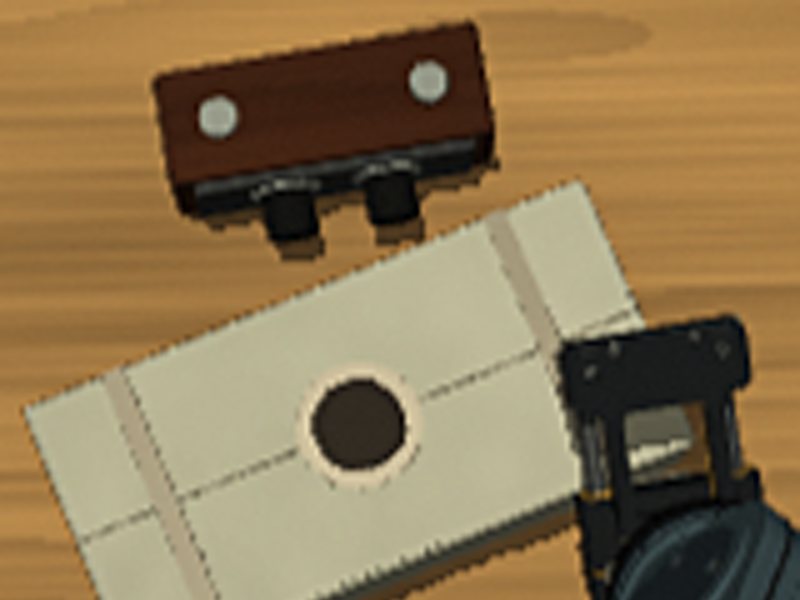

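```bash
cat >> h.py <<'E'
def edgepose(fl,fr,hole,ox,oy,f):
    "far-left & far-right top corners and hole centre, crop px"
    c=vision.get_calibration("top"); P=rays(crop2px([fl,fr,hole],ox,oy,f),.09,c)
    d=P[0]-P[1]; yaw=np.arctan2(-d[0],d[1]); n=np.array([np.cos(yaw),np.sin(yaw)])
    m1=(P[0]+P[1])[:2]/2-.06*n
    for m in (m1,P[2][:2]):
        v=np.array([*m,yaw]); print("world",v.round(4),"station",inst(v,ST).round(4),"len",np.linalg.norm(d).round(4))
E
python3 - <<'E'
from h import *
edgepose((25,408),(582,182),(359,424),240,160,5)
E
```

```text
world [0.568  0.0363 0.3655] station [-0.091   0.0094  0.2172] len 0.2473
world [0.5697 0.0369 0.3655] station [-0.0893  0.0097  0.2172] len 0.2473
```

```bash
python3 -m crank '{"twist":[[0,0,0],[0,0,0],[0,0,0],[0,0,0],[0,0,0],[0,0,0],[0,0,0],[0,0,0],[0,0,0]],"slide":[[0,-31.5,-10.5],[0,-31.5,-10.5],[0,-31.5,-10.5],[38,0,0],[38,0,0],[38,0,0],[38,0,0],[38,0,0],[0,0,0]],"fingers":[0,0,0,0,0,0,0,0,0]}'
python3 - <<'E'
from h import *
rep(); print(togo((.455,.103,.034)))
a=vision.camera("top")[:,:,::-1]
cv2.imwrite("pics/t4.png",cv2.resize(a[160:300,240:400],None,fx=5,fy=5,interpolation=cv2.INTER_CUBIC)[:600])
E
```

```text
t: 7.8
ee_pos: [0.4139, 0.0792, 0.0376]
eef_rot: [[-0.109, 0.945, 0.308], [0.994, 0.105, 0.029], [-0.005, 0.31, -0.951]]
force: [-0.8, 0.1, -0.2]
width: 0.004
t 7.8 tcp [0.4139 0.0792 0.0376] yhead 0.111 tilt 0.315 xz -0.005 f [-0.8  0.1 -0.2] w 0.0 q [-0.14  0.12  2.33  0.19  0.39 -0.42]
[19.2 40.3 16.8]
```

View pics/t4.png

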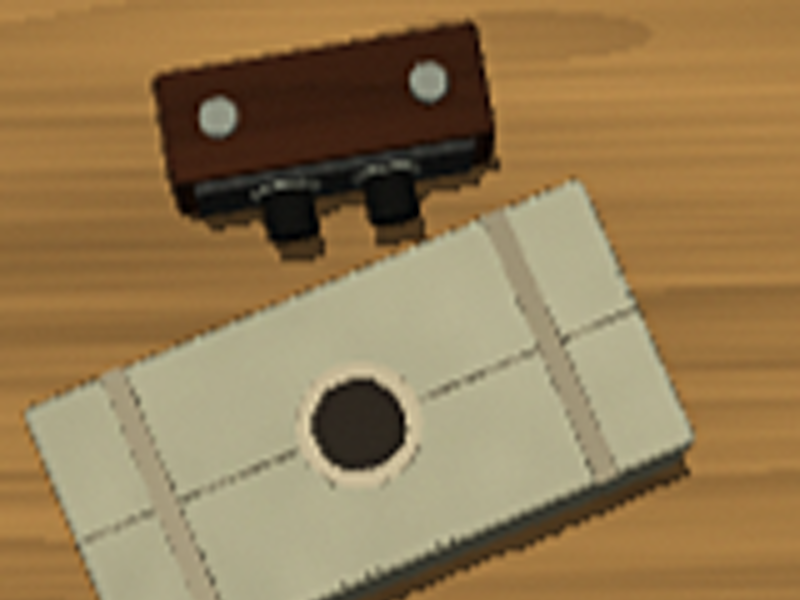

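The mould holds its pose, with the far edge from (27,410) to (578,180). Next I'll approach the left end and push there.

```bash
python3 -m crank '{"twist":[[0,0,-0.005],[0,0,-0.005],[0,0,-0.005],[0,0,-0.005],[0,0,0],[0,0,0],[0,0,0],[0,0,0],[0,0,0],[0,0,0],[0,0,0],[0,0,0],[0,0,0],[-0.003,0,0],[-0.003,0,0],[-0.003,0,0],[-0.003,0,0],[-0.003,0,0],[-0.003,0,0],[-0.003,0,0]],"slide":[[5.5,10.5,4.2],[5.5,10.5,4.2],[5.5,10.5,4.2],[5.5,10.5,4.2],[0,1.6,0.3],[0,1.6,0.3],[0,1.6,0.3],[0,1.6,0.3],[0,1.6,0.3],[0,1.6,0.3],[0,1.6,0.3],[0,1.6,0.3],[0.6,2.5,0],[1.4,3.3,0],[1.4,3.8,0],[1.4,3.8,0],[1.4,3.8,0],[1.4,3.8,0],[1.4,3.8,0],[1.4,3.8,0]],"fingers":[0,0,0,0,0,0,0,0,0,0,0,0,0,0,0,0,0,0,0,0]}'
python3 - <<'E'
from h import *
rep()
a=vision.camera("top")[:,:,::-1]
cv2.imwrite("pics/t5.png",cv2.resize(a[160:300,240:400],None,fx=5,fy=5,interpolation=cv2.INTER_CUBIC)[:600])
E
```

```text
t: 9.52
ee_pos: [0.4794, 0.1147, 0.0357]
eef_rot: [[-0.132, 0.947, 0.293], [0.991, 0.129, 0.029], [-0.01, 0.294, -0.956]]
force: [-4.0, -1.3, -3.1]
width: 0.007
t 9.52 tcp [0.4794 0.1147 0.0357] yhead 0.135 tilt 0.298 xz -0.01 f [-4.  -1.3 -3.1] w 0.01 q [-0.02  0.24  2.16  0.08  0.45 -0.22]
```

View pics/t5.png

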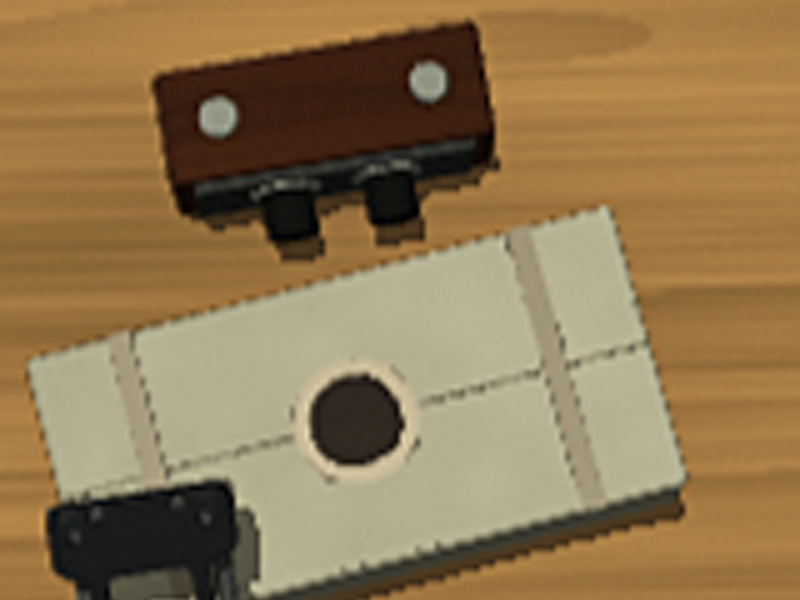

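```bash
python3 -m crank '{"twist":[[-0.005,0.001,0],[-0.005,0.001,0],[-0.005,0.001,0],[-0.005,0.001,0],[-0.005,0.001,0],[-0.005,0.001,0],[-0.005,0.001,0],[-0.005,0.001,0],[-0.005,0.001,0],[-0.005,0.001,0],[-0.005,0.001,0],[-0.005,0.001,0],[-0.005,0.001,0],[-0.005,0.001,0],[-0.005,0.001,0],[-0.005,0.001,0],[-0.005,0.001,0],[-0.005,0.001,0]],"slide":[[1.4,3.8,0.4],[1.4,3.8,0.4],[1.4,3.8,0.4],[1.4,3.8,0.4],[1.4,3.8,0.4],[1.4,3.8,0.4],[1.4,3.8,0.4],[1.4,3.8,0.4],[1.4,3.8,0.4],[1.4,3.8,0.4],[1.4,3.8,0.4],[1.4,3.8,0.4],[1.4,3.8,0.4],[1.4,3.8,0.4],[1.4,3.8,0.4],[1.4,3.8,0.4],[1.4,3.8,0.4],[1.4,3.8,0.4]],"fingers":[0,0,0,0,0,0,0,0,0,0,0,0,0,0,0,0,0,0]}'
python3 - <<'E'
from h import *
rep()
a=vision.camera("top")[:,:,::-1]
cv2.imwrite("pics/t6.png",cv2.resize(a[160:300,240:400],None,fx=5,fy=5,interpolation=cv2.INTER_CUBIC)[:600])
E
```

```text
t: 11.07
ee_pos: [0.5382, 0.1551, 0.0471]
eef_rot: [[-0.141, 0.921, 0.362], [0.99, 0.126, 0.065], [0.014, 0.368, -0.93]]
force: [-4.9, -0.8, -3.2]
width: 0.005
t 11.07 tcp [0.5382 0.1551 0.0471] yhead 0.136 tilt 0.376 xz 0.014 f [-4.9 -0.8 -3.2] w 0.01 q [ 0.05  0.29  2.07  0.12  0.41 -0.19]
```

View pics/t6.png

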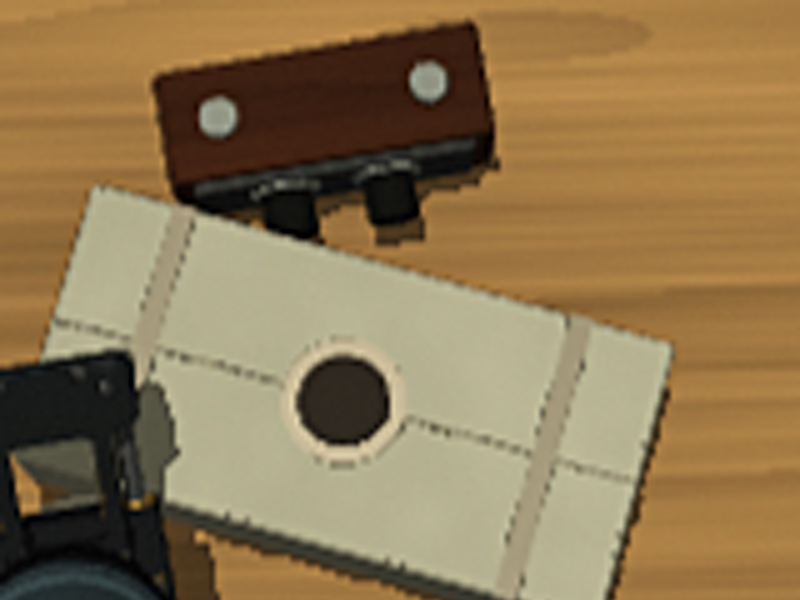

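Run:
```python
from h import *
edgepose((97,186),(673,345),(344,400),240,160,5)
s=r.get_state();print(inst((*s["ee_pos"][:2],0),ST))
```

```text
world [ 0.578   0.0427 -0.2997] station [-0.0801  0.0142 -0.448 ] len 0.2463
world [ 0.5797  0.0428 -0.2997] station [-0.0785  0.0141 -0.448 ] len 0.2463
[-0.1018673   0.13135374 -0.1483    ]
```

```bash
python3 -m crank '{"twist":[[0,0,0],[0,0,0],[0,0,0],[0.02,0,0],[0.02,0,0],[0.02,0,0],[0,0,0],[0,0,0],[0,0,0]],"slide":[[0,-35.6,-10],[0,-35.6,-10],[0,-35.6,-10],[-38,0,0],[-38,0,0],[-38,0,0],[-38,0,0],[-38,0,0],[0,0,0]],"fingers":[0,0,0,0,0,0,0,0,0]}'
python3 - <<'E'
from h import *
rep(); print(togo((.470,-.038,.034)))
a=vision.camera("top")[:,:,::-1]
cv2.imwrite("pics/t7.png",cv2.resize(a[160:300,240:400],None,fx=5,fy=5,interpolation=cv2.INTER_CUBIC)[:600])
E
```

```text
t: 11.87
ee_pos: [0.4798, -0.0559, 0.0498]
eef_rot: [[-0.147, 0.919, 0.365], [0.989, 0.142, 0.04], [-0.015, 0.367, -0.93]]
force: [-1.6, -2.5, -1.0]
width: 0.002
t 11.87 tcp [ 0.4798 -0.0559  0.0498] yhead 0.153 tilt 0.376 xz -0.015 f [-1.6 -2.5 -1. ] w 0.0 q [-0.52  0.18  2.23  0.49  0.47 -1.08]
[ 19.3 -12.3  11.9]
```

View pics/t7.png

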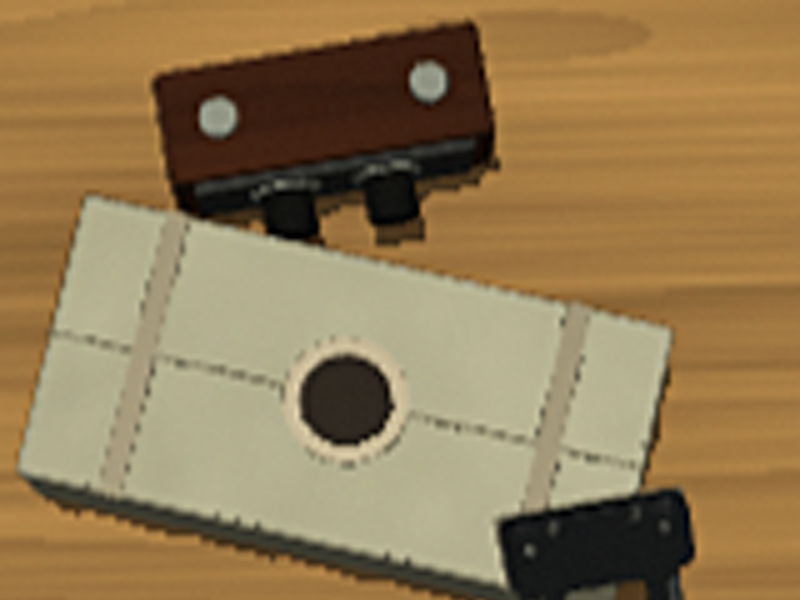

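Run:
```python
from h import *
edgepose((87,197),(670,327),(347,400),240,160,5)
s=r.get_state();
v=np.array([.5805,.0418,-.253]); print("tcp in mould",inst((*s["ee_pos"][:2],0),v))
```

```text
world [ 0.5787  0.0424 -0.249 ] station [-0.0795  0.0138 -0.3973] len 0.2461
world [ 0.5797  0.0416 -0.249 ] station [-0.0787  0.0129 -0.3973] len 0.2461
tcp in mould [-0.07441278 -0.11771576  0.253     ]
```

The lateral slide drifted forward and brushed the mould's right end, turning it by about 0.05 rad. I'll back off, lower and re-seat at 98 mm.

```bash
python3 -m crank '{"twist":[[0,0,0],[0.03,0,0],[0.03,0,0],[0,0,0]],"slide":[[0,-23,-3],[8,-3,9],[8,-3,9],[0,0,0]],"fingers":[0,0,0,0]}'
python3 - <<'E'
from h import *
rep()
s=r.get_state();v=np.array([.5797,.0418,-.25]); print("tcp in mould",inst((*s["ee_pos"][:2],0),v))
E
```

```text
t: 12.25
ee_pos: [0.4621, -0.0494, 0.0295]
eef_rot: [[-0.138, 0.936, 0.323], [0.99, 0.14, 0.016], [-0.03, 0.322, -0.946]]
force: [0.0, -0.1, 0.1]
width: 0.008
t 12.25 tcp [ 0.4621 -0.0494  0.0295] yhead 0.149 tilt 0.328 xz -0.03 f [ 0.  -0.1  0.1] w 0.01 q [-0.48  0.2   2.26  0.41  0.43 -0.98]
tcp in mould [-0.0913457  -0.11743262  0.25      ]
```

```bash
python3 -m crank '{"twist":[[0,0.01,0],[0,0.01,0],[0,0,0],[0,0,0],[0,0,0],[0,0,0],[0,0,0],[0,0,0],[0,0,0],[0,0,0],[0,0,0],[-0.003,0,0],[-0.003,0,0],[-0.003,0,0],[-0.003,0,0],[-0.003,0,0],[-0.003,0,0],[-0.003,0,0],[-0.003,0,0],[-0.003,0,0]],"slide":[[11,0,0],[11,0,0],[0,5,1.5],[0,5,1.5],[0,1.6,0.4],[0,1.6,0.4],[0,1.6,0.4],[0,1.6,0.4],[0,1.6,0.4],[0,1.6,0.4],[-0.5,2.5,0],[-1.2,3.3,0],[-1.3,3.6,0.1],[-1.3,3.6,0.1],[-1.3,3.6,0.1],[-1.3,3.6,0.1],[-1.3,3.6,0.1],[-1.3,3.6,0.1],[-1.3,3.6,0.1],[-1.3,3.6,0.1]],"fingers":[0,0,0,0,0,0,0,0,0,0,0,0,0,0,0,0,0,0,0,0]}'
python3 - <<'E'
from h import *
rep()
a=vision.camera("top")[:,:,::-1]
cv2.imwrite("pics/t8.png",cv2.resize(a[160:300,240:400],None,fx=5,fy=5,interpolation=cv2.INTER_CUBIC)[:600])
E
```

```text
t: 13.92
ee_pos: [0.4894, -0.0164, 0.0318]
eef_rot: [[-0.164, 0.939, 0.302], [0.986, 0.151, 0.065], [0.015, 0.309, -0.951]]
force: [-13.2, -2.1, 7.7]
width: 0.008
t 13.92 tcp [ 0.4894 -0.0164  0.0318] yhead 0.159 tilt 0.314 xz 0.015 f [-13.2  -2.1   7.7] w 0.01 q [-0.4   0.24  2.18  0.39  0.49 -0.88]
```

View pics/t8.png

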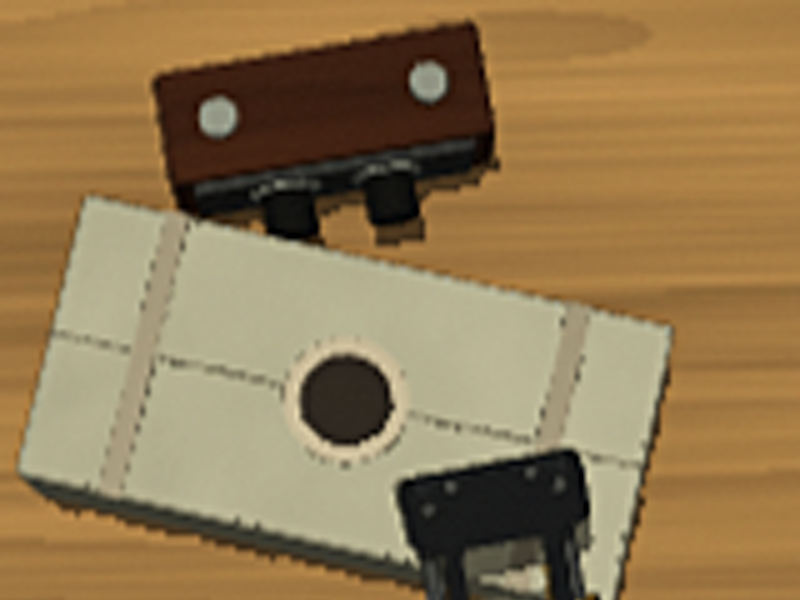

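Nothing moved because the contact slipped in to 79 mm off centre, where more force is needed. I'll back off and go further out.

```bash
python3 -m crank '{"twist":[[0,0,0],[0,-0.005,0],[0,-0.005,0],[0,-0.005,0],[0,0,0]],"slide":[[0,-14,-4],[-12,-1,-1],[-12,-1,-1],[0,0,0],[0,0,0]],"fingers":[0,0,0,0,0]}'
python3 - <<'E'
from h import *
rep()
s=r.get_state();v=np.array([.5797,.0418,-.25]); print("tcp in mould",inst((*s["ee_pos"][:2],0),v))
E
```

```text
t: 14.38
ee_pos: [0.4746, -0.0433, 0.0316]
eef_rot: [[-0.158, 0.94, 0.302], [0.987, 0.15, 0.051], [0.003, 0.306, -0.952]]
force: [0.8, 0.8, -0.4]
width: 0.003
t 14.38 tcp [ 0.4746 -0.0433  0.0316] yhead 0.158 tilt 0.311 xz 0.003 f [ 0.8  0.8 -0.4] w 0.0 q [-0.47  0.23  2.2   0.4   0.49 -0.96]
tcp in mould [-0.08076844 -0.10844194  0.25      ]
```

```bash
python3 -m crank '{"twist":[[0,0,0],[0,0,0],[0,0,0],[0,0,0],[0,0,0],[0,0,0],[0,0,0],[-0.003,0,0],[-0.003,0,0],[-0.003,0,0],[-0.003,0,0],[-0.003,0,0]],"slide":[[-0.4,1.6,0.2],[-0.4,1.6,0.2],[-0.4,1.6,0.2],[-0.4,1.6,0.2],[-0.4,1.6,0.2],[-0.4,1.6,0.2],[-0.8,2.2,-0.2],[-1.2,2.8,-0.2],[-1.6,3.4,-0.2],[-1.6,3.4,-0.2],[-1.6,3.4,-0.2],[-1.6,3.4,-0.2]],"fingers":[0,0,0,0,0,0,0,0,0,0,0,0]}'
python3 - <<'E'
from h import *
rep()
s=r.get_state();v=np.array([.5797,.0418,-.25]); print("tcp in mould",inst((*s["ee_pos"][:2],0),v))
E
```

```text
t: 15.38
ee_pos: [0.4845, -0.0394, 0.0313]
eef_rot: [[-0.171, 0.945, 0.279], [0.985, 0.158, 0.07], [0.022, 0.287, -0.958]]
force: [-10.8, -2.2, 3.9]
width: 0.003
t 15.38 tcp [ 0.4845 -0.0394  0.0313] yhead 0.166 tilt 0.291 xz 0.022 f [-10.8  -2.2   3.9] w 0.0 q [-0.46  0.25  2.16  0.37  0.54 -0.93]
tcp in mould [-0.07213546 -0.10217574  0.25      ]
```

```bash
python3 -m crank '{"twist":[[-0.005,-0.004,0],[-0.005,-0.004,0],[-0.005,-0.004,0],[-0.005,-0.004,0],[-0.005,-0.004,0],[-0.005,-0.004,0]],"slide":[[-2,3.7,-0.3],[-2,3.7,-0.3],[-2,3.7,-0.3],[-2,3.7,-0.3],[-2,3.7,-0.3],[-2,3.7,-0.3]],"fingers":[0,0,0,0,0,0]}'
python3 - <<'E'
from h import *
rep()
E
```

```text
t: 15.88
ee_pos: [0.4884, -0.0408, 0.0309]
eef_rot: [[-0.174, 0.945, 0.278], [0.985, 0.163, 0.065], [0.016, 0.285, -0.958]]
force: [-10.1, -3.1, 3.5]
width: 0.003
t 15.88 tcp [ 0.4884 -0.0408  0.0309] yhead 0.17 tilt 0.289 xz 0.016 f [-10.1  -3.1   3.5] w 0.0 q [-0.45  0.26  2.15  0.36  0.54 -0.92]
```

Moving at about 11 N. Continuing.

```bash
python3 -m crank '{"twist":[[-0.006,-0.004,0.003],[-0.006,-0.004,0.003],[-0.006,-0.004,0.003],[-0.006,-0.004,0.003],[-0.006,-0.004,0.003],[-0.006,-0.004,0.003],[-0.006,-0.004,0.003],[-0.006,-0.004,0.003],[-0.006,-0.004,0.003],[-0.006,-0.004,0.003],[-0.006,-0.004,0.003],[-0.006,-0.004,0.003]],"slide":[[-2,4.2,-0.2],[-2,4.2,-0.2],[-2,4.2,-0.2],[-2,4.2,-0.2],[-2,4.2,-0.2],[-2,4.2,-0.2],[-2,4.2,-0.2],[-2,4.2,-0.2],[-2,4.2,-0.2],[-2,4.2,-0.2],[-2,4.2,-0.2],[-2,4.2,-0.2]],"fingers":[0,0,0,0,0,0,0,0,0,0,0,0]}'
python3 - <<'E'
from h import *
rep()
a=vision.camera("top")[:,:,::-1]
cv2.imwrite("pics/t9.png",cv2.resize(a[160:300,240:400],None,fx=5,fy=5,interpolation=cv2.INTER_CUBIC)[:600])
E
```

```text
t: 16.88
ee_pos: [0.503, -0.0469, 0.0304]
eef_rot: [[-0.142, 0.947, 0.288], [0.99, 0.133, 0.048], [0.007, 0.292, -0.956]]
force: [-10.5, -4.4, 1.9]
width: 0.007
t 16.88 tcp [ 0.503  -0.0469  0.0304] yhead 0.14 tilt 0.296 xz 0.007 f [-10.5  -4.4   1.9] w 0.01 q [-0.44  0.27  2.13  0.34  0.52 -0.86]
```

View pics/t9.png

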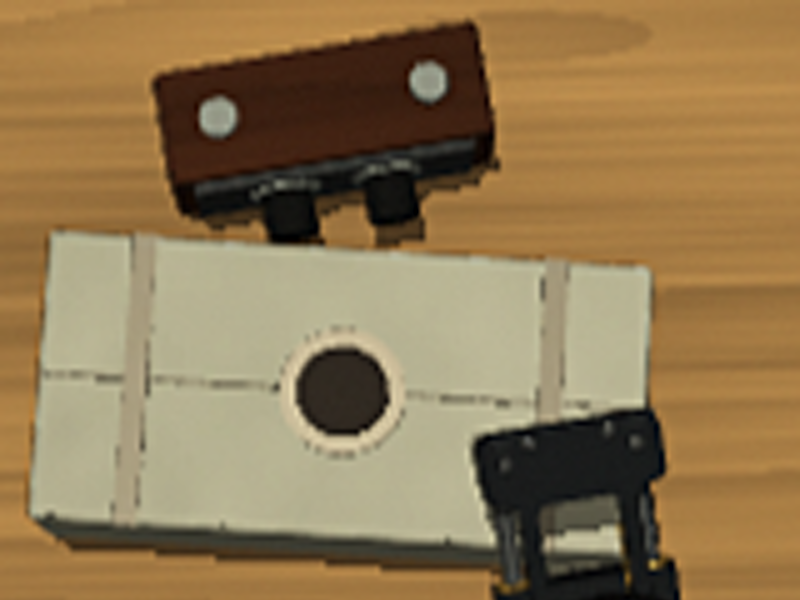

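Run:
```python
from h import *
edgepose((50,231),(652,268),(343,391),240,160,5)
s=r.get_state();v=np.array([.582,.0425,-.087]); print("tcp in mould",inst((*s["ee_pos"][:2],0),v))
```

```text
world [ 0.5825  0.0438 -0.0884] station [-0.0755  0.0146 -0.2367] len 0.2485
world [ 0.5835  0.0431 -0.0884] station [-0.0747  0.0138 -0.2367] len 0.2485
tcp in mould [-0.07056523 -0.0960709   0.087     ]
```

```bash
python3 -m crank '{"twist":[[-0.005,-0.004,0],[-0.005,-0.004,0],[-0.005,-0.004,0],[-0.005,-0.004,0],[-0.005,-0.004,0],[-0.005,-0.004,0],[-0.005,-0.004,0],[-0.005,-0.004,0],[-0.005,-0.004,0],[-0.005,-0.004,0],[-0.005,-0.004,0],[-0.005,-0.004,0],[-0.005,-0.004,0],[-0.005,-0.004,0]],"slide":[[-2,4.2,-0.2],[-2,4.2,-0.2],[-2,4.2,-0.2],[-2,4.2,-0.2],[-2,4.2,-0.2],[-2,4.2,-0.2],[-2,4.2,-0.1],[-2,4.2,-0.1],[-2,4.2,-0.1],[-2,4.2,-0.1],[-2,4.2,-0.1],[-2,4.2,-0.1],[-2,4.2,-0.1],[-2,4.2,-0.1]],"fingers":[0,0,0,0,0,0,0,0,0,0,0,0,0,0]}'
python3 - <<'E'
from h import *
rep()
a=vision.camera("top")[:,:,::-1]
cv2.imwrite("pics/t10.png",cv2.resize(a[160:300,240:400],None,fx=5,fy=5,interpolation=cv2.INTER_CUBIC)[:600])
E
```

```text
t: 18.1
ee_pos: [0.5262, -0.057, 0.0304]
eef_rot: [[-0.14, 0.946, 0.294], [0.99, 0.139, 0.022], [-0.02, 0.294, -0.956]]
force: [-7.7, -3.1, 1.3]
width: 0.006
t 18.1 tcp [ 0.5262 -0.057   0.0304] yhead 0.146 tilt 0.299 xz -0.02 f [-7.7 -3.1  1.3] w 0.01 q [-0.42  0.3   2.08  0.29  0.51 -0.8 ]
```

View pics/t10.png

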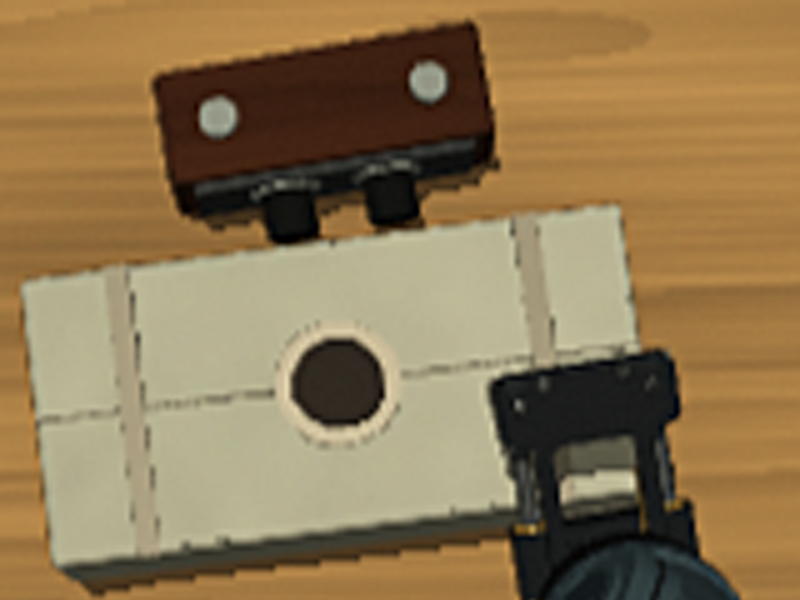

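Run:
```python
from h import *
edgepose((22,284),(620,205),(338,382),240,160,5)
```

```text
world [0.5851 0.044  0.1078] station [-0.073   0.0145 -0.0405] len 0.2486
world [0.5872 0.0451 0.1078] station [-0.0707  0.0152 -0.0405] len 0.2486
```

```bash
python3 -m crank '{"twist":[[-0.005,0.002,0],[-0.005,0.002,0],[-0.005,0.002,0],[-0.005,0.002,0],[-0.005,0.002,0],[-0.005,0.002,0],[-0.005,0.002,0],[-0.005,0.002,0],[-0.005,0.002,0],[-0.005,0.002,0]],"slide":[[-1.5,4,-0.1],[-1.5,4,-0.1],[-1.5,4,-0.1],[-1.5,4,-0.1],[-1.5,4,-0.1],[-1.5,4,-0.1],[-1.5,4,-0.1],[-1.5,4,-0.1],[-1.5,4,-0.1],[-1.5,4,-0.1]],"fingers":[0,0,0,0,0,0,0,0,0,0]}'
python3 - <<'E'
from h import *
rep()
a=vision.camera("top")[:,:,::-1]
cv2.imwrite("pics/t11.png",cv2.resize(a[160:300,240:400],None,fx=5,fy=5,interpolation=cv2.INTER_CUBIC)[:600])
E
```

```text
t: 18.98
ee_pos: [0.5431, -0.0613, 0.0302]
eef_rot: [[-0.158, 0.943, 0.294], [0.987, 0.147, 0.062], [0.016, 0.3, -0.954]]
force: [-7.8, -4.2, 1.0]
width: 0.003
t 18.98 tcp [ 0.5431 -0.0613  0.0302] yhead 0.154 tilt 0.304 xz 0.016 f [-7.8 -4.2  1. ] w 0.0 q [-0.44  0.33  2.03  0.35  0.56 -0.88]
```

View pics/t11.png

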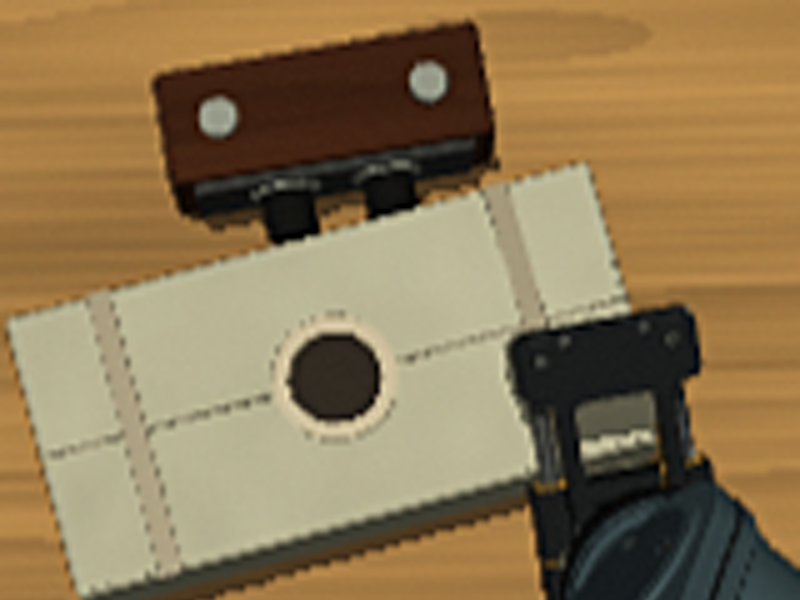

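Run:
```python
from h import *
edgepose((7,318),(588,163),(334,376),240,160,5)
v=np.array([.588,.0462,.245]);
for p in ((-69.5,98),(-90,100)): print(v[:2]+np.array([[np.cos(v[2]),-np.sin(v[2])],[np.sin(v[2]),np.cos(v[2])]])@np.array(p)/1000)
```

```text
world [0.5885 0.0457 0.2396] station [-0.0694  0.0156  0.0913] len 0.2479
world [0.5898 0.0467 0.2396] station [-0.068   0.0164  0.0913] len 0.2479
[0.49680494 0.12441579]
[0.47643201 0.12138366]
```

```bash
python3 -m crank '{"twist":[[-0.005,-0.004,0],[-0.005,-0.004,0],[-0.005,-0.004,0],[-0.005,-0.004,0],[0,0,0],[0,0,0],[0,0,0],[0,0,0],[0,0,0]],"slide":[[-1.5,4,-0.1],[-1.5,4,-0.1],[-1.5,4,-0.1],[-1.5,4,-0.1],[0,-30,-9.5],[0,-30,-9.5],[0,-30,-9.5],[0,-25,-8],[0,0,0]],"fingers":[0,0,0,0,0,0,0,0,0]}'
python3 - <<'E'
from h import *
rep()
a=vision.camera("top")[:,:,::-1]
cv2.imwrite("pics/t12.png",cv2.resize(a[160:300,240:400],None,fx=5,fy=5,interpolation=cv2.INTER_CUBIC)[:600])
E
```

```text
t: 19.78
ee_pos: [0.4298, -0.0812, 0.0294]
eef_rot: [[-0.163, 0.94, 0.299], [0.987, 0.154, 0.055], [0.006, 0.304, -0.953]]
force: [-0.8, -0.2, -0.4]
width: 0.004
t 19.78 tcp [ 0.4298 -0.0812  0.0294] yhead 0.162 tilt 0.309 xz 0.006 f [-0.8 -0.2 -0.4] w 0.0 q [-0.64  0.18  2.28  0.47  0.52 -1.2 ]
```

View pics/t12.png

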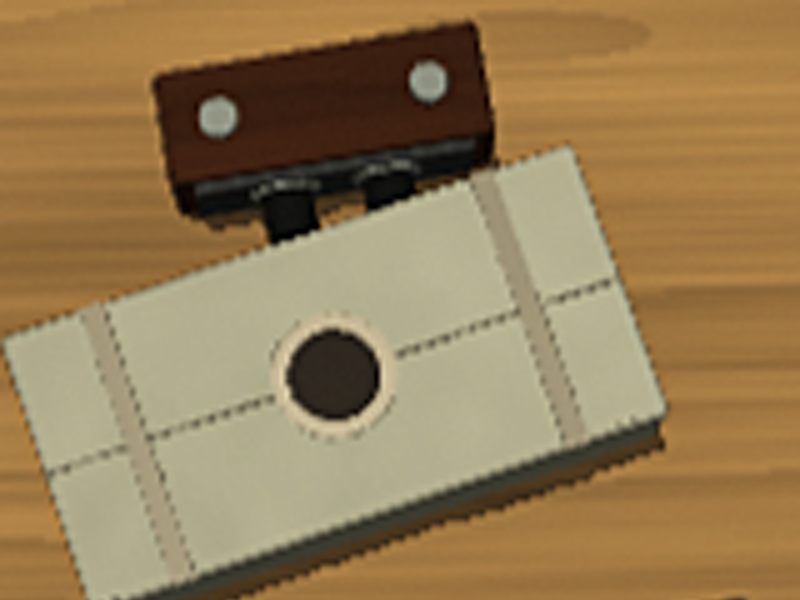

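Run:
```python
from h import *
edgepose((3,340),(572,146),(333,374),240,160,5)
v=np.array([.5895,.0462,.31]);
for p in ((-69.5,98),(-95,100)): print(v[:2]+np.array([[np.cos(v[2]),-np.sin(v[2])],[np.sin(v[2]),np.cos(v[2])]])@np.array(p)/1000)
print(togo((.455,.116,.03)))
```

```text
world [0.5887 0.0457 0.3087] station [-0.0691  0.0156  0.1604] len 0.2479
world [0.5906 0.0471 0.3087] station [-0.0671  0.0167  0.1604] len 0.2479
[0.49341707 0.11832711]
[0.46852245 0.11245279]
[191.8  52.   17.6]
```

```bash
python3 -m crank '{"twist":[[0,0,0],[0,0,0],[0,0,0],[0,0,0],[0,0,0],[0,0,0]],"slide":[[38,4,1],[38,4,1],[38,4,1],[38,4,1],[38,4,1],[0,0,0]],"fingers":[0,0,0,0,0,0]}'
python3 - <<'E'
from h import *
rep()
print(togo((.470,.118,.03)))
E
```

```text
t: 20.33
ee_pos: [0.4357, 0.1009, 0.036]
eef_rot: [[-0.144, 0.937, 0.318], [0.99, 0.137, 0.044], [-0.002, 0.321, -0.947]]
force: [0.0, 0.8, 0.7]
width: 0.004
t 20.33 tcp [0.4357 0.1009 0.036 ] yhead 0.146 tilt 0.327 xz -0.002 f [0.  0.8 0.7] w 0.0 q [-0.08  0.16  2.29  0.19  0.38 -0.39]
[12.  32.5 17.3]
```

```bash
python3 -m crank '{"twist":[[0,0,0],[0,0,0],[0,0,0],[0,0,0],[0,0,0],[0,0,0],[0,0,0],[0,0,0],[0,0,0],[0,0,0],[0,0,0],[0,0,0],[-0.003,0,0],[-0.003,0,0],[-0.003,0,0],[-0.003,0,0],[-0.003,0,0],[-0.003,0,0],[-0.003,0,0],[-0.003,0,0]],"slide":[[4,10.8,5.5],[4,10.8,5.5],[4,10.8,5.5],[0,5,1.6],[0,5,1.6],[0,1.6,0.4],[0,1.6,0.4],[0,1.6,0.4],[0,1.6,0.4],[0,1.6,0.4],[0,1.6,0.4],[0.5,2.4,0.4],[1,3,0.5],[1.3,3.4,0.6],[1.3,3.4,0.6],[1.3,3.4,0.6],[1.3,3.4,0.6],[1.3,3.4,0.6],[1.3,3.4,0.6],[1.3,3.4,0.6]],"fingers":[0,0,0,0,0,0,0,0,0,0,0,0,0,0,0,0,0,0,0,0]}'
python3 - <<'E'
from h import *
rep()
a=vision.camera("top")[:,:,::-1]
cv2.imwrite("pics/t13.png",cv2.resize(a[160:300,240:400],None,fx=5,fy=5,interpolation=cv2.INTER_CUBIC)[:600])
E
```

```text
t: 22.0
ee_pos: [0.5026, 0.1374, 0.0305]
eef_rot: [[-0.155, 0.939, 0.307], [0.988, 0.146, 0.05], [0.002, 0.311, -0.95]]
force: [-6.2, -2.0, 3.7]
width: 0.004
t 22.0 tcp [0.5026 0.1374 0.0305] yhead 0.155 tilt 0.316 xz 0.002 f [-6.2 -2.   3.7] w 0.0 q [ 0.02  0.28  2.12  0.1   0.43 -0.22]
```

View pics/t13.png

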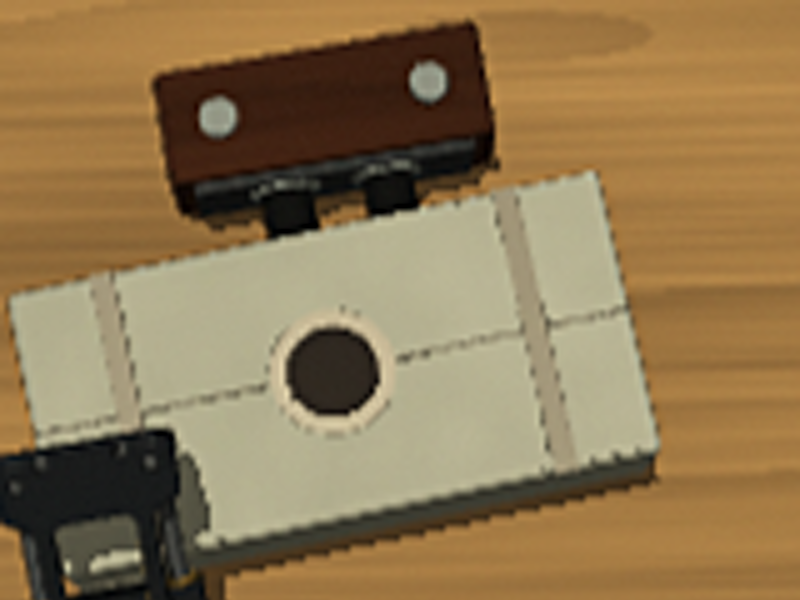

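Run:
```python
from h import *
edgepose((9,296),(597,171),(332,370),240,160,5)
s=r.get_state();v=np.array([.5905,.0466,.185]); print("tcp in mould",inst((*s["ee_pos"][:2],0),v))
```

```text
world [0.5906 0.0465 0.1875] station [-0.0671  0.0161  0.0392] len 0.2479
world [0.5923 0.0474 0.1875] station [-0.0654  0.0168  0.0392] len 0.2479
tcp in mould [-0.06936135  0.1056004  -0.185     ]
```

```bash
python3 -m crank '{"twist":[[-0.003,0,0],[-0.003,0,0],[-0.003,0,0],[-0.003,0,0],[-0.003,0,0],[-0.003,0,0],[-0.003,0,0],[-0.003,0,0],[-0.003,0,0],[-0.003,0,0]],"slide":[[1,3.4,0.4],[1,3.4,0.4],[1,3.4,0.4],[1,3.4,0.4],[1,3.4,0.4],[1,3.4,0.4],[1,3.4,0.4],[1,3.4,0.4],[1,3.4,0.4],[1,3.4,0.4]],"fingers":[0,0,0,0,0,0,0,0,0,0]}'
python3 - <<'E'
from h import *
rep()
a=vision.camera("top")[:,:,::-1]
cv2.imwrite("pics/t14.png",cv2.resize(a[160:300,240:400],None,fx=5,fy=5,interpolation=cv2.INTER_CUBIC)[:600])
E
```

```text
t: 22.88
ee_pos: [0.5155, 0.1473, 0.0302]
eef_rot: [[-0.15, 0.942, 0.301], [0.989, 0.141, 0.051], [0.005, 0.306, -0.952]]
force: [-6.6, -3.0, 4.4]
width: 0.004
t 22.88 tcp [0.5155 0.1473 0.0302] yhead 0.149 tilt 0.311 xz 0.005 f [-6.6 -3.   4.4] w 0.0 q [ 0.04  0.31  2.08  0.09  0.45 -0.18]
```

View pics/t14.png

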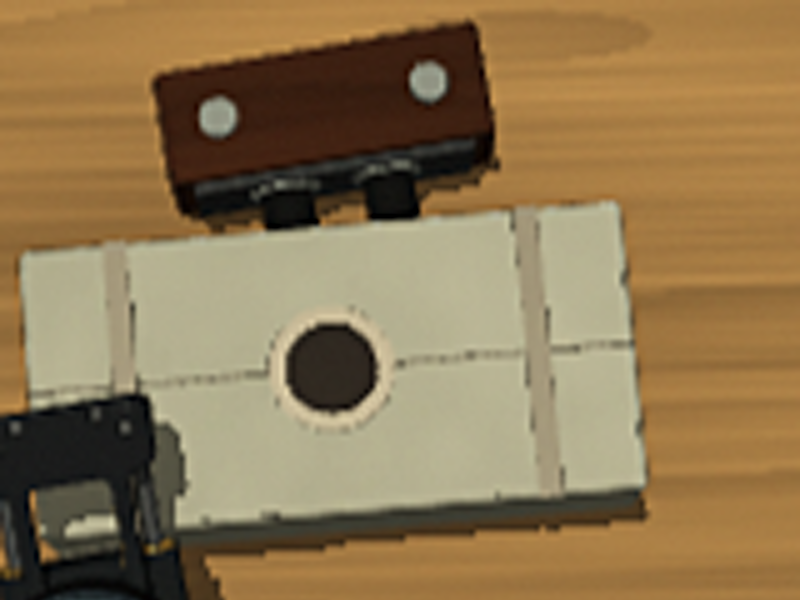

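Run:
```python
from h import *
edgepose((20,253),(617,201),(331,366),240,160,5)
s=r.get_state();v=np.array([.592,.0468,.058]); print("tcp in mould",inst((*s["ee_pos"][:2],0),v))
```

```text
world [0.5922 0.0477 0.0626] station [-0.0654  0.017  -0.0857] len 0.2471
world [0.5939 0.0478 0.0626] station [-0.0637  0.0169 -0.0857] len 0.2471
tcp in mould [-0.07016154  0.10486461 -0.058     ]
```

```bash
python3 -m crank '{"twist":[[-0.003,0,0],[-0.003,0,0],[-0.003,0,0],[-0.003,0,0],[-0.003,0,0],[-0.003,0,0],[-0.003,0,0],[-0.003,0,0],[-0.003,0,0],[-0.003,0,0]],"slide":[[1,3.5,0.3],[1,3.5,0.3],[1,3.5,0.3],[1,3.5,0.3],[1,3.5,0.3],[1,3.5,0.3],[1,3.5,0.3],[1,3.5,0.3],[1,3.5,0.3],[1,3.5,0.3]],"fingers":[0,0,0,0,0,0,0,0,0,0]}'
python3 - <<'E'
from h import *
rep()
a=vision.camera("top")[:,:,::-1]
cv2.imwrite("pics/t15.png",cv2.resize(a[160:300,240:400],None,fx=5,fy=5,interpolation=cv2.INTER_CUBIC)[:600])
E
```

```text
t: 23.77
ee_pos: [0.5289, 0.1556, 0.0302]
eef_rot: [[-0.144, 0.945, 0.294], [0.99, 0.135, 0.049], [0.007, 0.298, -0.955]]
force: [-6.7, -3.2, 3.4]
width: 0.006
t 23.77 tcp [0.5289 0.1556 0.0302] yhead 0.142 tilt 0.303 xz 0.007 f [-6.7 -3.2  3.4] w 0.01 q [ 0.06  0.33  2.04  0.07  0.47 -0.14]
```

View pics/t15.png

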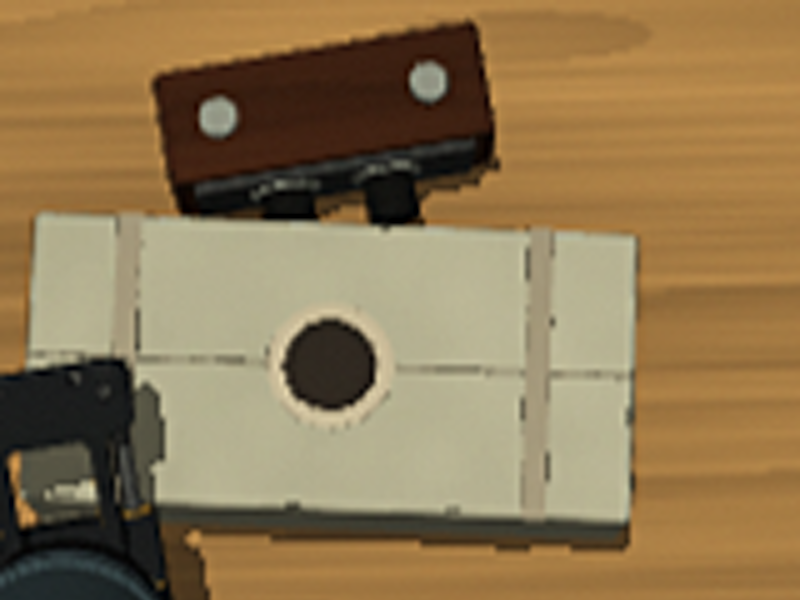

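Run:
```python
from h import *
edgepose((36,213),(637,236),(330,363),240,160,5)
s=r.get_state();v=np.array([.594,.048,-.063]); print("tcp in mould",inst((*s["ee_pos"][:2],0),v))
for p in ((-69.5,-98),(-100,-105)): print(v[:2]+np.array([[np.cos(v[2]),-np.sin(v[2])],[np.sin(v[2]),np.cos(v[2])]])@np.array(p)/1000)
```

```text
world [ 0.5931  0.0481 -0.0649] station [-0.0645  0.0173 -0.2132] len 0.2481
world [ 0.5952  0.0482 -0.0649] station [-0.0624  0.0171 -0.2132] len 0.2481
tcp in mould [-0.07141709  0.10346126  0.063     ]
[ 0.51846796 -0.04542998]
[ 0.48758776 -0.05049586]
```

```bash
python3 -m crank '{"twist":[[0,0,0],[0,0,0],[0,0,0],[0,0,0],[0,0,0],[0,0,0],[0,0,0],[0,0,0],[0,0,0]],"slide":[[0,-30,-9.5],[0,-30,-9.5],[0,-30,-9.5],[-38,-2,0],[-38,-2,0],[-38,-2,0],[-38,-2,0],[-38,-2,0],[0,0,0]],"fingers":[0,0,0,0,0,0,0,0,0]}'
python3 - <<'E'
from h import *
rep(); print(togo((.492,-.051,.031)))
E
```

```text
t: 24.57
ee_pos: [0.456, -0.0531, 0.0296]
eef_rot: [[-0.148, 0.939, 0.311], [0.989, 0.141, 0.045], [-0.001, 0.314, -0.949]]
force: [0.8, -0.4, 1.0]
width: 0.011
t 24.57 tcp [ 0.456  -0.0531  0.0296] yhead 0.149 tilt 0.319 xz -0.001 f [ 0.8 -0.4  1. ] w 0.01 q [-0.52  0.2   2.25  0.44  0.47 -1.04]
[-3.2 34.5  9.9]
```

```bash
python3 -m crank '{"twist":[[0,0,0],[0,0,0],[0,0,0],[0,0,0],[0,0,0],[0,0,0],[0,0,0],[0,0,0],[0,0,0],[0,0,0],[0,0,0],[0,0,0],[0,0,0],[-0.003,0,0],[-0.003,0,0],[-0.003,0,0],[-0.003,0,0],[-0.003,0,0],[-0.003,0,0],[-0.003,0,0]],"slide":[[-1,11.5,3.5],[-1,11.5,3.5],[-1,11.5,3.5],[-0.5,5,1.6],[-0.5,5,1.6],[-0.5,5,1.6],[-0.3,1.6,0.3],[-0.3,1.6,0.3],[-0.3,1.6,0.3],[-0.3,1.6,0.3],[-0.3,1.6,0.3],[-0.3,1.6,0.3],[-0.8,2.2,0],[-1.2,2.8,-0.2],[-1.6,3.4,-0.2],[-1.8,3.7,-0.2],[-1.8,3.7,-0.2],[-1.8,3.7,-0.2],[-1.8,3.7,-0.2],[-1.8,3.7,-0.2]],"fingers":[0,0,0,0,0,0,0,0,0,0,0,0,0,0,0,0,0,0,0,0]}'
python3 - <<'E'
from h import *
rep()
a=vision.camera("top")[:,:,::-1]
cv2.imwrite("pics/t16.png",cv2.resize(a[160:300,240:400],None,fx=5,fy=5,interpolation=cv2.INTER_CUBIC)[:600])
E
```

```text
t: 26.23
ee_pos: [0.5205, -0.0585, 0.0313]
eef_rot: [[-0.144, 0.946, 0.29], [0.989, 0.133, 0.056], [0.015, 0.295, -0.955]]
force: [-8.0, -3.3, 1.2]
width: 0.004
t 26.23 tcp [ 0.5205 -0.0585  0.0313] yhead 0.14 tilt 0.3 xz 0.015 f [-8.  -3.3  1.2] w 0.0 q [-0.46  0.3   2.08  0.35  0.54 -0.88]
```

View pics/t16.png

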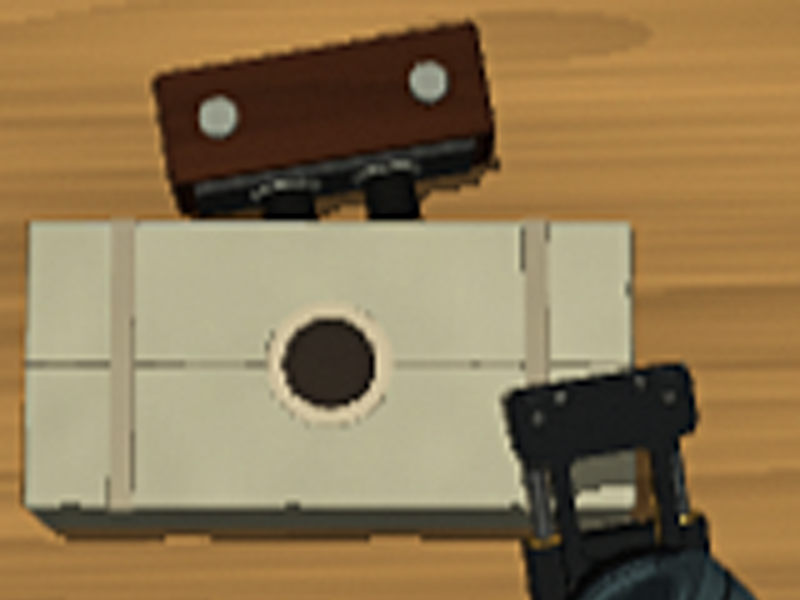

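```bash
python3 -m crank '{"twist":[[-0.004,-0.003,0],[-0.004,-0.003,0],[-0.004,-0.003,0],[-0.004,-0.003,0],[-0.004,-0.003,0],[-0.004,-0.003,0],[-0.004,-0.003,0],[-0.004,-0.003,0]],"slide":[[-1.2,3.7,-0.1],[-1.2,3.7,-0.1],[-1.2,3.7,-0.1],[-1.2,3.7,-0.1],[-1.2,3.7,-0.1],[-1.2,3.7,-0.1],[-1.2,3.7,-0.1],[-1.2,3.7,-0.1]],"fingers":[0,0,0,0,0,0,0,0]}'
python3 - <<'E'
from h import *
rep()
a=vision.camera("top")[:,:,::-1]
cv2.imwrite("pics/t17.png",cv2.resize(a[160:300,240:400],None,fx=5,fy=5,interpolation=cv2.INTER_CUBIC)[:600])
E
```

```text
t: 26.95
ee_pos: [0.5291, -0.0618, 0.0312]
eef_rot: [[-0.143, 0.946, 0.29], [0.99, 0.136, 0.043], [0.001, 0.293, -0.956]]
force: [-8.0, -4.7, 0.4]
width: 0.007
t 26.95 tcp [ 0.5291 -0.0618  0.0312] yhead 0.143 tilt 0.298 xz 0.001 f [-8.  -4.7  0.4] w 0.01 q [-0.44  0.31  2.06  0.32  0.54 -0.84]
```

View pics/t17.png

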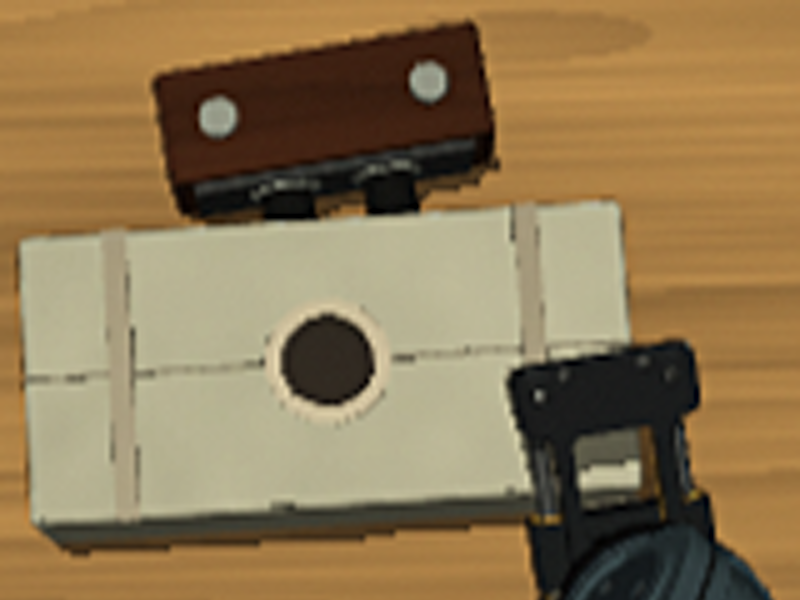

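Run:
```python
from h import *
edgepose((20,240),(620,203),(328,360),240,160,5)
```

```text
world [0.5944 0.0486 0.0368] station [-0.0631  0.0176 -0.1115] len 0.248
world [0.5965 0.049  0.0368] station [-0.061   0.0177 -0.1115] len 0.248
```

```bash
python3 -m crank '{"twist":[[-0.004,-0.001,0],[-0.004,-0.001,0],[-0.004,-0.001,0],[-0.004,-0.001,0],[-0.004,-0.001,0],[-0.004,-0.001,0],[-0.004,-0.001,0],[-0.004,-0.001,0],[-0.004,-0.001,0],[-0.004,-0.001,0]],"slide":[[-1.2,3.8,-0.1],[-1.2,3.8,-0.1],[-1.2,3.8,-0.1],[-1.2,3.8,-0.1],[-1.2,3.8,-0.1],[-1.2,3.8,-0.1],[-1.2,3.8,-0.1],[-1.2,3.8,-0.1],[-1.2,3.8,-0.1],[-1.2,3.8,-0.1]],"fingers":[0,0,0,0,0,0,0,0,0,0]}'
python3 - <<'E'
from h import *
rep()
a=vision.camera("top")[:,:,::-1]
cv2.imwrite("pics/t18.png",cv2.resize(a[160:300,240:400],None,fx=5,fy=5,interpolation=cv2.INTER_CUBIC)[:600])
E
```

```text
t: 27.83
ee_pos: [0.5413, -0.0656, 0.0313]
eef_rot: [[-0.147, 0.946, 0.287], [0.989, 0.139, 0.047], [0.004, 0.291, -0.957]]
force: [-6.3, -4.9, 0.5]
width: 0.008
t 27.83 tcp [ 0.5413 -0.0656  0.0313] yhead 0.146 tilt 0.295 xz 0.004 f [-6.3 -4.9  0.5] w 0.01 q [-0.44  0.33  2.03  0.32  0.56 -0.84]
```

View pics/t18.png

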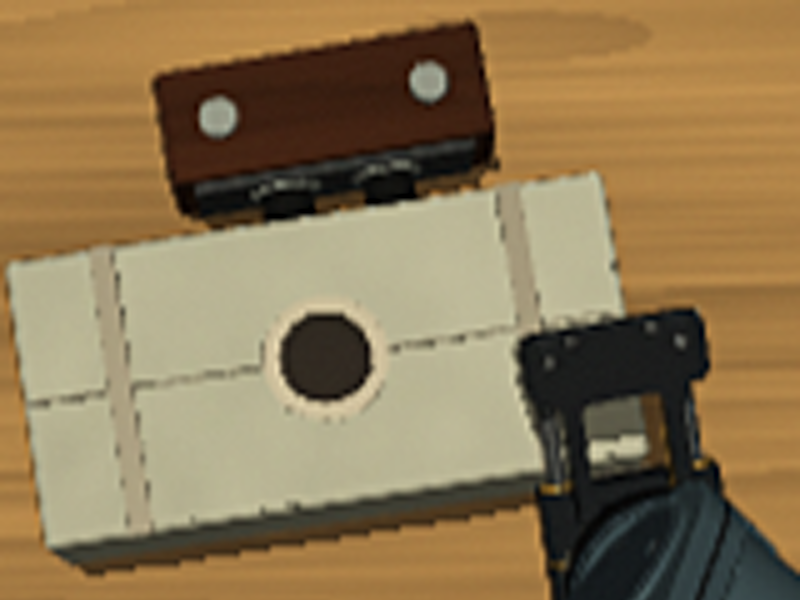

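Run:
```python
from h import *
edgepose((7,265),(600,173),(326,356),240,160,5)
```

```text
world [0.5962 0.0496 0.131 ] station [-0.0612  0.0183 -0.0173] len 0.2476
world [0.5981 0.0497 0.131 ] station [-0.0592  0.0182 -0.0173] len 0.2476
```

```bash
python3 -m crank '{"twist":[[-0.004,-0.002,0],[-0.004,-0.002,0],[-0.004,-0.002,0],[-0.004,-0.002,0],[-0.004,-0.002,0]],"slide":[[-1,3.8,-0.1],[-1,3.8,-0.1],[-1,3.8,-0.1],[-1,3.8,-0.1],[-1,3.8,-0.1]],"fingers":[0,0,0,0,0]}'
python3 - <<'E'
from h import *
rep()
a=vision.camera("top")[:,:,::-1]
cv2.imwrite("pics/t19.png",cv2.resize(a[160:300,240:400],None,fx=5,fy=5,interpolation=cv2.INTER_CUBIC)[:600])
a=vision.camera("side")[:,:,::-1]
cv2.imwrite("pics/s19.png",cv2.resize(a[170:290,220:380],None,fx=5,fy=5,interpolation=cv2.INTER_CUBIC))
E
```

```text
t: 28.3
ee_pos: [0.5472, -0.0671, 0.0313]
eef_rot: [[-0.148, 0.947, 0.286], [0.989, 0.142, 0.043], [0.0, 0.29, -0.957]]
force: [-9.6, -6.6, 3.6]
width: 0.005
t 28.3 tcp [ 0.5472 -0.0671  0.0313] yhead 0.149 tilt 0.294 xz 0.0 f [-9.6 -6.6  3.6] w 0.0 q [-0.43  0.34  2.02  0.31  0.56 -0.82]
```

View pics/t19.png

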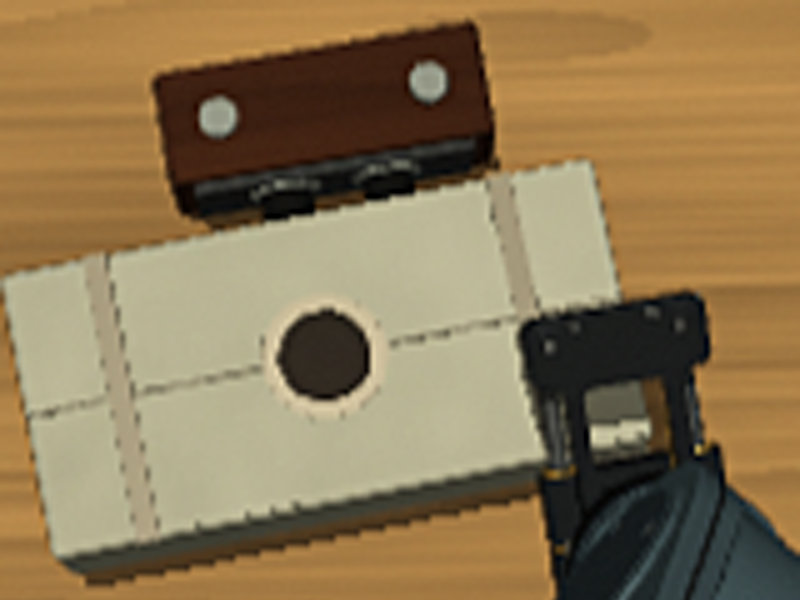

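View pics/s19.png

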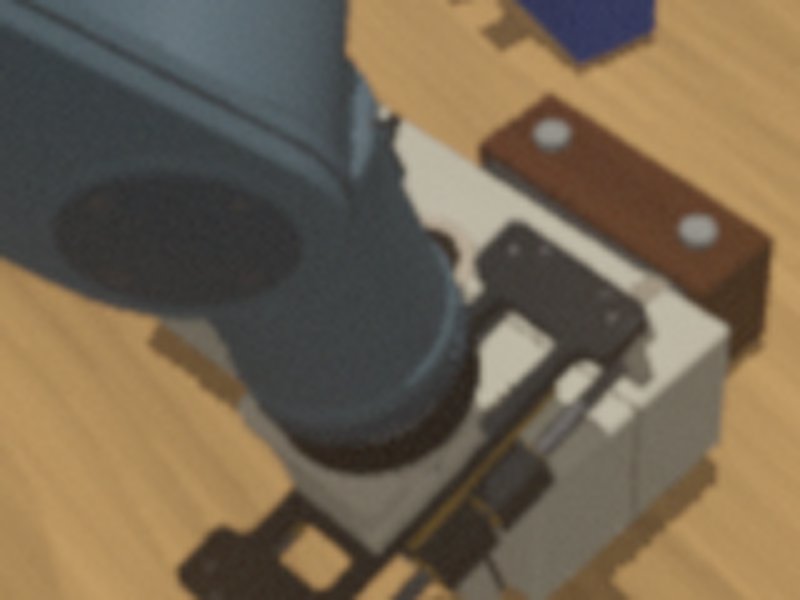

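Run:
```python
from h import *
edgepose((3,278),(589,161),(324,355),240,160,5)
v=np.array([.598,.0495,.177])
for p in ((-69.5,98),(-100,98)): print(v[:2]+np.array([[np.cos(v[2]),-np.sin(v[2])],[np.sin(v[2]),np.cos(v[2])]])@np.array(p)/1000)
```

```text
world [0.5965 0.05   0.175 ] station [-0.0608  0.0187  0.0267] len 0.2465
world [0.5986 0.0506 0.175 ] station [-0.0587  0.0189  0.0267] len 0.2465
[0.51233027 0.13373151]
[0.4823068  0.12836116]
```

```bash
python3 -m crank '{"twist":[[0,0,0],[0,0,0],[0,0,0],[0,0,0],[0,0,0],[0,0,0],[0,0,0],[0,0,0],[0,0,0],[0,0,0]],"slide":[[0,-12,-3.5],[0,-30,-9.5],[0,-30,-9.5],[0,-18,-5.5],[40,4,1.5],[40,4,1.5],[40,4,1.5],[40,4,1.5],[40,4,1.5],[0,0,0]],"fingers":[0,0,0,0,0,0,0,0,0,0]}'
python3 - <<'E'
from h import *
rep(); print(togo((.488,.131,.031)))
a=vision.camera("top")[:,:,::-1]
cv2.imwrite("pics/t20.png",cv2.resize(a[160:300,240:400],None,fx=5,fy=5,interpolation=cv2.INTER_CUBIC)[:600])
E
```

```text
t: 29.23
ee_pos: [0.4434, 0.1104, 0.0307]
eef_rot: [[-0.124, 0.948, 0.293], [0.992, 0.119, 0.033], [-0.003, 0.294, -0.956]]
force: [-0.1, 0.1, -0.1]
width: 0.006
t 29.23 tcp [0.4434 0.1104 0.0307] yhead 0.125 tilt 0.299 xz -0.003 f [-0.1  0.1 -0.1] w 0.01 q [-0.04  0.2   2.25  0.11  0.41 -0.26]
[14.9 44.8 13.5]
```

View pics/t20.png

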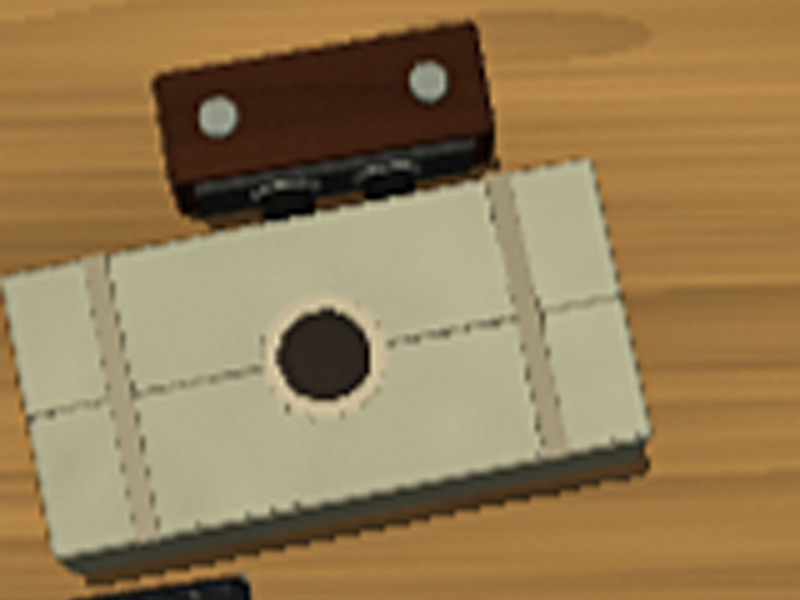

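Run:
```python
from h import *
c=vision.get_calibration("top")
m,e=fit(rays(crop2px([(3,278),(590,160),(650,437),(62,554)],240,160,5),.09,c),.12,.25); print(m,e,inst(m,ST))
b,e=fit(rays(crop2px([(155,78),(475,21),(493,134),(175,190)],240,160,5),.066,c),.05,.14); print(b,e)
```

```text
[0.5980637  0.04937635 0.17616255] 0.0031372955145599624 [-0.05935151  0.01784179  0.02786255]
[0.70925404 0.04809002 0.15218271] 0.002212923890122419
```

```bash
python3 -m crank '{"twist":[[0,0,-0.005],[0,0,-0.005],[0,0,-0.005],[0,0,-0.005],[0,0,0],[0,0,0],[0,0,0],[0,0,0],[0,0,0],[0,0,0],[0,0,0],[0,0,0],[0,0,0],[0,0,0],[-0.003,0,0],[-0.003,0,0]],"slide":[[3.8,11.3,3.2],[3.8,11.3,3.2],[3.8,11.3,3.2],[3.8,11.3,3.2],[0.5,4.8,1.5],[0.5,4.8,1.5],[0.5,4.8,1.5],[0.2,1.6,0.3],[0.2,1.6,0.3],[0.2,1.6,0.3],[0.2,1.6,0.3],[0.2,1.6,0.3],[0.2,1.6,0.3],[0.5,2.2,0.3],[0.8,2.8,0.3],[1,3.3,0.4]],"fingers":[0,0,0,0,0,0,0,0,0,0,0,0,0,0,0,0]}'
python3 - <<'E'
from h import *
rep()
a=vision.camera("top")[:,:,::-1]
cv2.imwrite("pics/t21.png",cv2.resize(a[160:300,240:400],None,fx=5,fy=5,interpolation=cv2.INTER_CUBIC)[:600])
E
```

```text
t: 30.62
ee_pos: [0.5135, 0.1331, 0.0297]
eef_rot: [[-0.145, 0.95, 0.277], [0.989, 0.142, 0.029], [-0.012, 0.278, -0.96]]
force: [-5.9, -3.8, 4.5]
width: 0.008
t 30.62 tcp [0.5135 0.1331 0.0297] yhead 0.149 tilt 0.282 xz -0.012 f [-5.9 -3.8  4.5] w 0.01 q [ 0.03  0.31  2.06  0.05  0.49 -0.16]
```

View pics/t21.png

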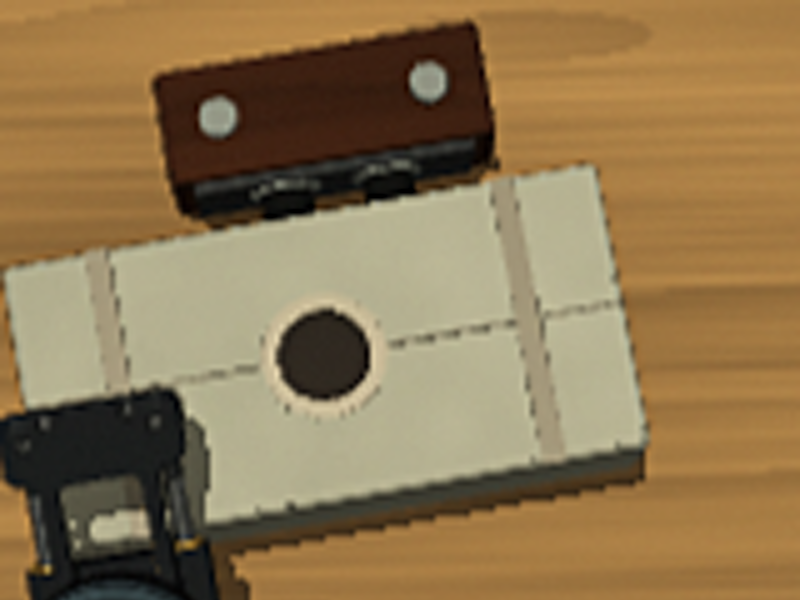

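```bash
python3 -m crank '{"twist":[[-0.003,0,0],[-0.003,0,0],[-0.003,0,0],[-0.003,0,0]],"slide":[[1,3.4,0.2],[1,3.4,0.2],[1,3.4,0.2],[1,3.4,0.2]],"fingers":[0,0,0,0]}'
python3 - <<'E'
from h import *
rep()
a=vision.camera("top")[:,:,::-1]
cv2.imwrite("pics/t22.png",cv2.resize(a[160:300,240:400],None,fx=5,fy=5,interpolation=cv2.INTER_CUBIC)[:600])
E
```

```text
t: 31.0
ee_pos: [0.5173, 0.1375, 0.0293]
eef_rot: [[-0.146, 0.951, 0.273], [0.989, 0.143, 0.028], [-0.012, 0.274, -0.962]]
force: [-5.7, -4.0, 2.9]
width: 0.008
t 31.0 tcp [0.5173 0.1375 0.0293] yhead 0.15 tilt 0.277 xz -0.012 f [-5.7 -4.   2.9] w 0.01 q [ 0.04  0.32  2.05  0.04  0.5  -0.14]
```

View pics/t22.png

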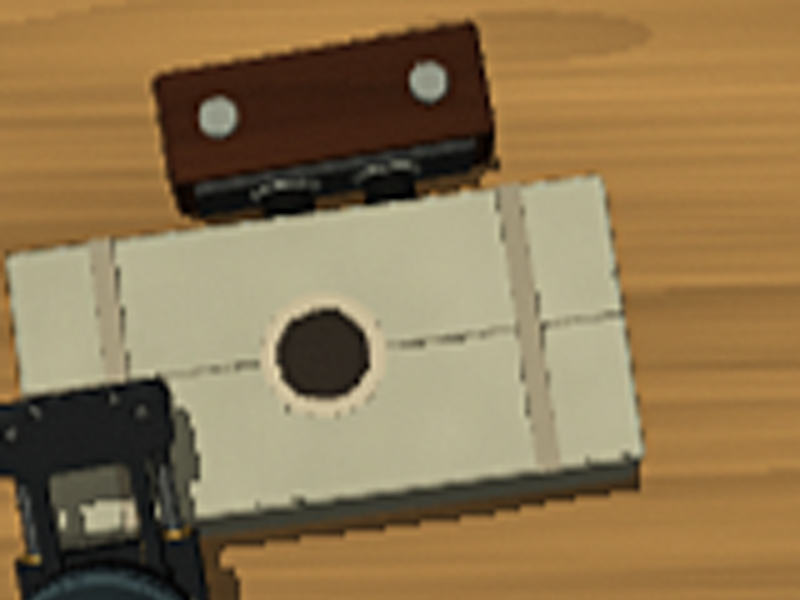

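Run:
```python
from h import *
edgepose((7,254),(603,174),(323,354),240,160,5)
s=r.get_state();v=np.array([.5985,.0495,.11]); print("tcp in mould",inst((*s["ee_pos"][:2],0),v))
```

```text
world [0.5981 0.0502 0.1102] station [-0.0592  0.0186 -0.0381] len 0.2481
world [0.599  0.051  0.1102] station [-0.0582  0.0193 -0.0381] len 0.2481
tcp in mould [-0.07078725  0.09654929 -0.11      ]
```

```bash
python3 -m crank '{"twist":[[-0.004,0.003,0],[-0.004,0.003,0],[-0.004,0.003,0],[0,0,0],[0,0,0],[0,0,0],[0,0,0],[0,0,0],[0,0,0],[0,0,0],[0,0,0],[0,0,0],[0,0,0]],"slide":[[0.8,3.4,0.2],[0.8,3.4,0.2],[0.8,3.4,0.2],[0,-12,-3.5],[0,-28,-8.5],[0,-28,-8.5],[0,-15,-4.5],[-38,-2,0],[-38,-2,0],[-38,-2,0],[-38,-2,0],[-38,-2,0],[0,0,0]],"fingers":[0,0,0,0,0,0,0,0,0,0,0,0,0]}'
python3 - <<'E'
from h import *
rep()
a=vision.camera("top")[:,:,::-1]
cv2.imwrite("pics/t23.png",cv2.resize(a[160:300,240:400],None,fx=5,fy=5,interpolation=cv2.INTER_CUBIC)[:600])
E
```

```text
t: 32.13
ee_pos: [0.4514, -0.0649, 0.0298]
eef_rot: [[-0.165, 0.947, 0.277], [0.986, 0.16, 0.038], [-0.009, 0.28, -0.96]]
force: [0.6, -0.3, 0.3]
width: 0.008
t 32.13 tcp [ 0.4514 -0.0649  0.0298] yhead 0.168 tilt 0.284 xz -0.009 f [ 0.6 -0.3  0.3] w 0.01 q [-0.54  0.21  2.23  0.36  0.51 -1.  ]
```

View pics/t23.png

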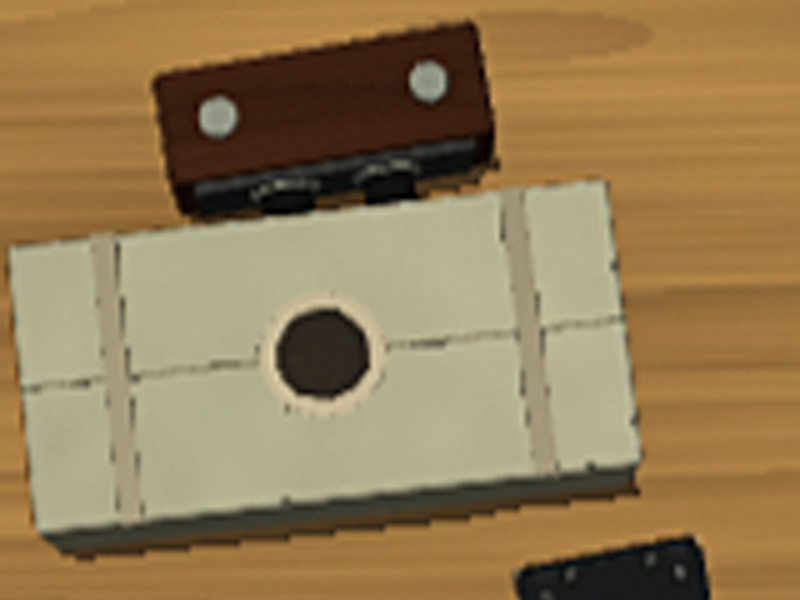

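Run:
```python
from h import *
c=vision.get_calibration("top")
m,e=fit(rays(crop2px([(9,246),(606,180),(640,463),(38,530)],240,160,5),.09,c),.12,.25); print(m,e,inst(m,ST))
edgepose((9,246),(606,180),(323,353),240,160,5)
v=m
for p in ((-69.5,-95),(-90,-97)): print(v[:2]+np.array([[np.cos(v[2]),-np.sin(v[2])],[np.sin(v[2]),np.cos(v[2])]])@np.array(p)/1000)
print(togo((.51,-.055,.031)))
```

```text
[0.59910798 0.05068923 0.08592059] 0.0017859789276637311 [-0.0581247   0.01898595 -0.06237941]
world [0.5983 0.0506 0.0864] station [-0.0589  0.019  -0.0619] len 0.2479
world [0.5994 0.0509 0.0864] station [-0.0578  0.0192 -0.0619] len 0.2479
[ 0.53801678 -0.04992446]
[ 0.51776403 -0.05367629]
[-3.2 58.6 15.1]
```

```bash
python3 -m crank '{"twist":[[-0.005,0.002,0],[-0.005,0.002,0],[-0.005,0.002,0.005],[0,0,0.005],[0,0,0.005],[0,0,0],[0,0,0],[0,0,0],[0,0,0],[0,0,0],[0,0,0],[0,0,0],[0,0,0],[0,0,0],[0,0,0],[0,0,0],[-0.003,0,0],[-0.003,0,0],[-0.003,0,0]],"slide":[[-0.6,11.7,3],[-0.6,11.7,3],[-0.6,11.7,3],[-0.6,11.7,3],[-0.6,11.7,3],[-0.5,5,1.4],[-0.5,5,1.4],[-0.5,5,1.4],[-0.2,1.6,0.2],[-0.2,1.6,0.2],[-0.2,1.6,0.2],[-0.2,1.6,0.2],[-0.2,1.6,0.2],[-0.2,1.6,0.2],[-0.2,1.6,0.2],[-0.5,2.2,0],[-0.8,2.8,-0.1],[-1.2,3.4,-0.2],[-1.2,3.7,-0.2]],"fingers":[0,0,0,0,0,0,0,0,0,0,0,0,0,0,0,0,0,0,0]}'
python3 - <<'E'
from h import *
rep()
a=vision.camera("top")[:,:,::-1]
cv2.imwrite("pics/t24.png",cv2.resize(a[160:300,240:400],None,fx=5,fy=5,interpolation=cv2.INTER_CUBIC)[:600])
E
```

```text
t: 33.77
ee_pos: [0.5373, -0.043, 0.0314]
eef_rot: [[-0.163, 0.95, 0.268], [0.986, 0.151, 0.064], [0.021, 0.274, -0.961]]
force: [-10.2, -3.5, 2.6]
width: 0.01
t 33.77 tcp [ 0.5373 -0.043   0.0314] yhead 0.158 tilt 0.278 xz 0.021 f [-10.2  -3.5   2.6] w 0.01 q [-0.4   0.33  2.03  0.3   0.58 -0.8 ]
```

View pics/t24.png

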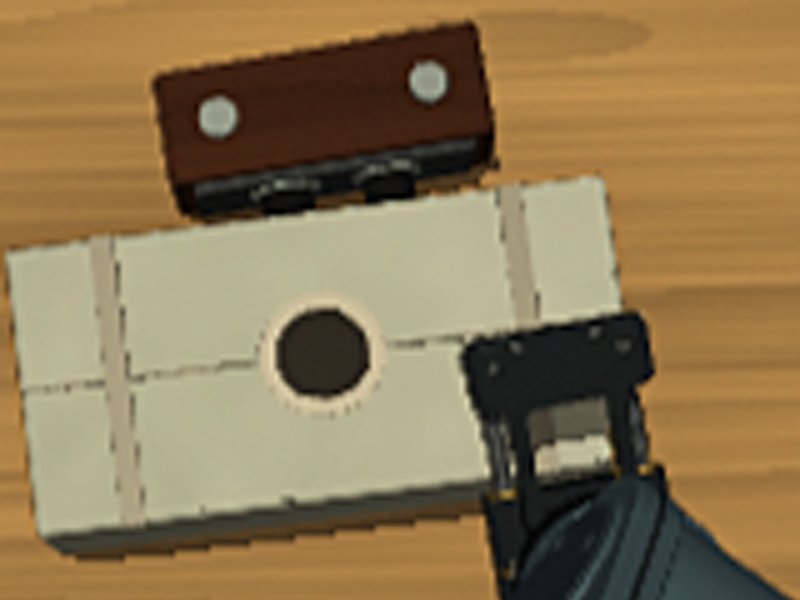

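```bash
python3 -m crank '{"twist":[[-0.004,-0.004,0],[-0.004,-0.004,0],[-0.004,-0.004,0],[-0.004,-0.004,0]],"slide":[[-1.6,3.8,-0.2],[-1.6,3.8,-0.2],[-1.6,3.8,-0.2],[-1.6,3.8,-0.2]],"fingers":[0,0,0,0]}'
python3 - <<'E'
from h import *
rep()
a=vision.camera("top")[:,:,::-1]
cv2.imwrite("pics/t25.png",cv2.resize(a[160:300,240:400],None,fx=5,fy=5,interpolation=cv2.INTER_CUBIC)[:600])
E
```

```text
t: 34.15
ee_pos: [0.5406, -0.0446, 0.0314]
eef_rot: [[-0.16, 0.951, 0.264], [0.987, 0.15, 0.058], [0.016, 0.27, -0.963]]
force: [-10.5, -1.3, 4.3]
width: 0.005
t 34.15 tcp [ 0.5406 -0.0446  0.0314] yhead 0.157 tilt 0.273 xz 0.016 f [-10.5  -1.3   4.3] w 0.01 q [-0.4   0.33  2.02  0.29  0.58 -0.78]
```

View pics/t25.png

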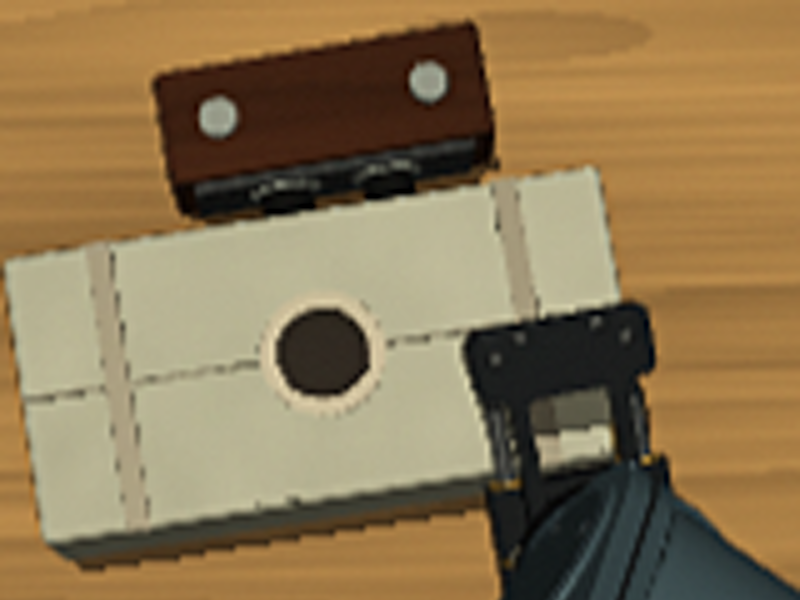

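Run:
```python
from h import *
edgepose((5,262),(597,167),(323,352),240,160,5)
```

```text
world [0.5981 0.0502 0.1364] station [-0.0592  0.0187 -0.0119] len 0.2474
world [0.5998 0.0509 0.1364] station [-0.0574  0.0191 -0.0119] len 0.2474
```

```bash
python3 -m crank '{"twist":[[-0.004,-0.004,0],[-0.004,-0.004,0],[-0.004,-0.004,0],[-0.004,-0.004,0]],"slide":[[-1.6,3.8,-0.3],[-1.6,3.8,-0.3],[-1.6,3.8,-0.3],[-1.6,3.8,-0.3]],"fingers":[0,0,0,0]}'
python3 - <<'E'
from h import *
rep()
a=vision.camera("top")[:,:,::-1]
cv2.imwrite("pics/t26.png",cv2.resize(a[160:300,240:400],None,fx=5,fy=5,interpolation=cv2.INTER_CUBIC)[:600])
E
```

```text
t: 34.53
ee_pos: [0.5422, -0.0454, 0.0315]
eef_rot: [[-0.159, 0.953, 0.257], [0.987, 0.151, 0.053], [0.012, 0.262, -0.965]]
force: [-11.2, -1.7, 7.0]
width: 0.007
t 34.53 tcp [ 0.5422 -0.0454  0.0315] yhead 0.157 tilt 0.265 xz 0.012 f [-11.2  -1.7   7. ] w 0.01 q [-0.39  0.34  2.01  0.27  0.59 -0.76]
```

View pics/t26.png

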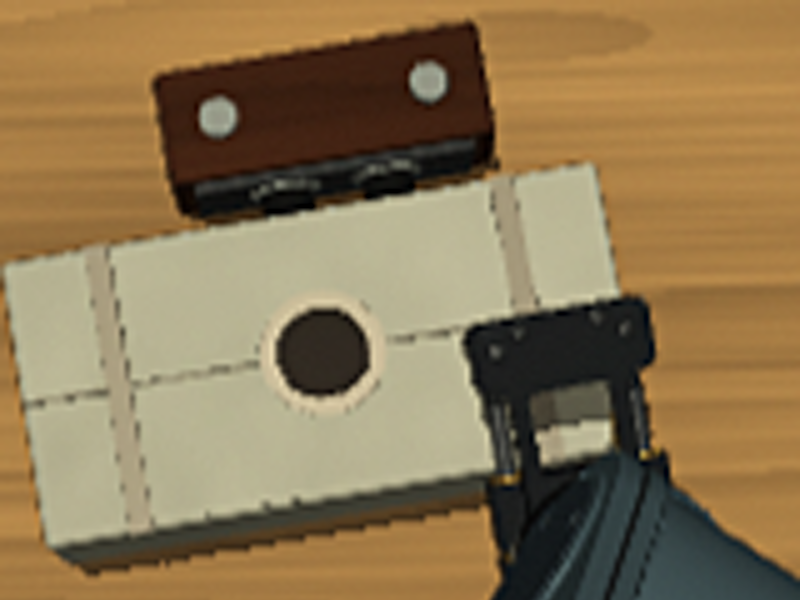

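```bash
python3 -m crank '{"twist":[[0,0,0],[0,0,0],[0,0,0],[0,0,0],[-0.01,0,0],[-0.01,0,0]],"slide":[[0,-12,-3.3],[0,-28,-8],[0,-28,-8],[0,-15,-4.5],[0,0,0],[0,0,0]],"fingers":[0,0,0,0,0,0]}'
python3 - <<'E'
from h import *
rep()
a=np.mean([vision.camera("top")[:,:,::-1].astype(float) for _ in range(3)],0).astype(np.uint8)
cv2.imwrite("pics/t27.png",cv2.resize(a[160:300,240:400],None,fx=5,fy=5,interpolation=cv2.INTER_CUBIC)[:600])
a=vision.camera("side")[:,:,::-1]
cv2.imwrite("pics/s27.png",cv2.resize(a[170:290,220:380],None,fx=5,fy=5,interpolation=cv2.INTER_CUBIC))
cv2.imwrite("pics/w27.png",vision.camera("wrist")[:,:,::-1])
E
```

```text
t: 35.08
ee_pos: [0.4533, -0.06, 0.0327]
eef_rot: [[-0.158, 0.948, 0.277], [0.987, 0.149, 0.055], [0.011, 0.282, -0.959]]
force: [0.2, -0.4, 0.3]
width: 0.006
t 35.08 tcp [ 0.4533 -0.06    0.0327] yhead 0.156 tilt 0.286 xz 0.011 f [ 0.2 -0.4  0.3] w 0.01 q [-0.54  0.2   2.22  0.38  0.53 -1.  ]
```

View pics/t27.png

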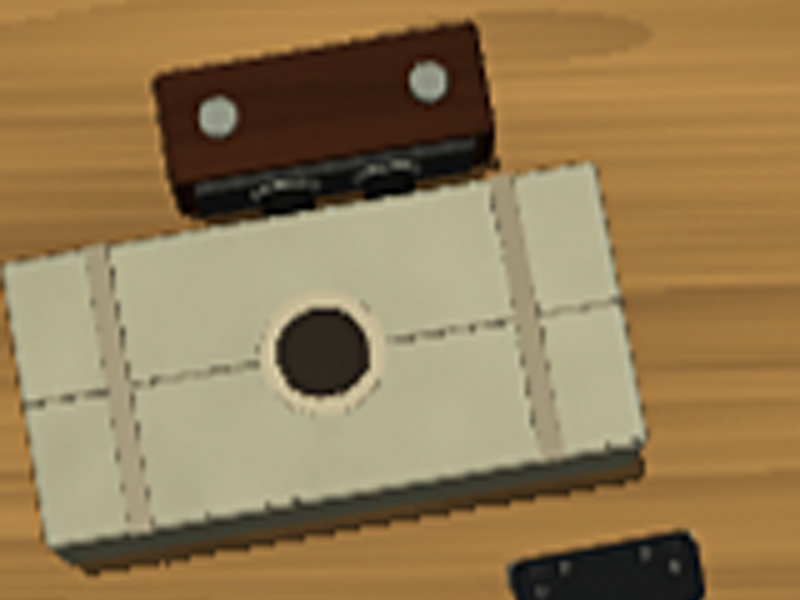

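View pics/s27.png

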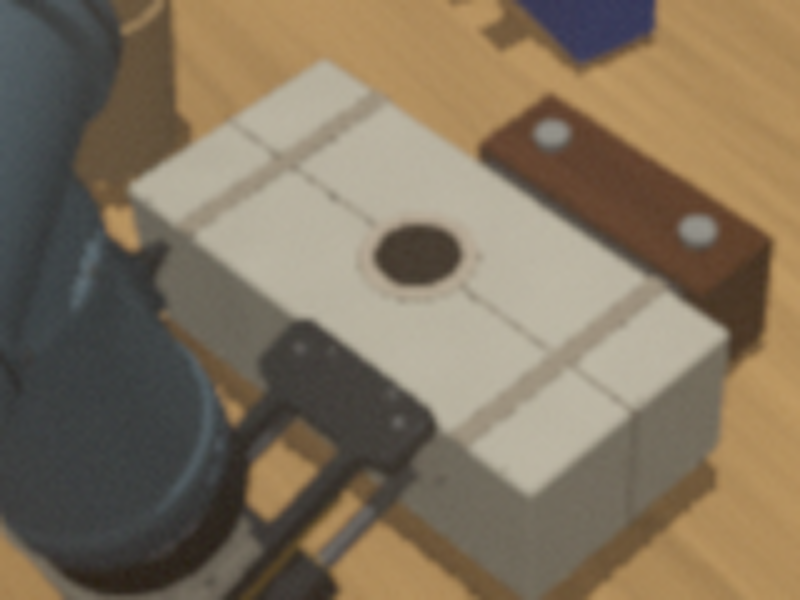

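View pics/w27.png

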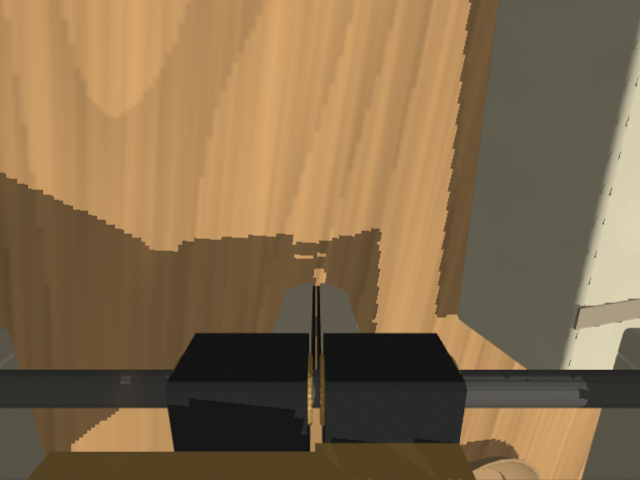

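Run:
```python
from h import *
c=vision.get_calibration("top")
C=[(5,264),(594,164),(646,440),(48,545)]
m,e=fit(rays(crop2px(C,240,160,5),.09,c),.12,.25); print(m,e,inst(m,ST))
edgepose(C[0],C[1],(323,352),240,160,5)
# side view fit
cs=vision.get_calibration("side")
S=[(323,60),(728,335),(530,495),(130,188)]
P=rays(crop2px(S,220,170,5),.09,cs); m2,e2=fit(P,.12,.25); print("side mould",m2,e2)
B=rays(crop2px([(550,97),(770,242),(707,298),(483,150)],220,170,5),.066,cs); b2,eb=fit(B,.05,.14)
st=np.array([*(b2[:2]-.051*np.array([np.cos(b2[2]),np.sin(b2[2])])),b2[2]]); print("side beam",b2,eb,"rel",inst(m2,st))
w=vision.get_calibration("wrist"); s=r.get_state(); R=np.array(s["eef_rot"])
print("cam in tool",(R.T@(np.array(w["position"])-s["ee_pos"])).round(3),(R.T@w["orientation"]).round(2),w["camera_matrix"][0])
```

```text
[0.59974538 0.05059156 0.14654579] 0.00206636915323663 [-0.05750873  0.01879518 -0.00175421]
world [0.5984 0.0503 0.1456] station [-0.0589  0.0187 -0.0027] len 0.2465
world [0.5998 0.0509 0.1456] station [-0.0574  0.0191 -0.0027] len 0.2465
side mould [0.59950918 0.05046292 0.14887084] 0.002125539605822846
side beam [0.70938873 0.04576755 0.15521054] 0.0034345001563924615 rel [-0.05683284  0.021625   -0.0063397 ]
cam in tool [ 0.082 -0.    -0.166] [[-0.   -0.96 -0.3 ]
 [ 1.   -0.   -0.  ]
 [ 0.   -0.3   0.96]] [363.14624107   0.         315.70481971]
```

```bash
python3 -m crank '{"twist":[[0,0,0],[0,0,0],[0,0,0],[0,0,0],[0.095,0,0],[0.095,0,0],[0.095,0,0]],"slide":[[0,10,-34],[0,10,-34],[0,10,-34],[0,10,-34],[0,0,0],[0,0,0],[0,0,0]],"fingers":[0,0,0,0,0,0,0]}'
python3 - <<'E'
from h import *
rep(); print(togo((.668,-.02,.165)))
c=vision.get_calibration("side")
P=rays(crop2px([(552,133),(698,230)],220,170,5),.067,c);H=rays(crop2px([(415,256)],220,170,5),.09,c)[0]
mid=P.mean(0);d=P[0]-P[1];print(np.arctan2(-d[0],d[1]),inst((H[0],H[1],0),np.array([mid[0],mid[1],.1483])))
E
```

```text
t: 35.92
ee_pos: [0.4531, -0.063, 0.183]
eef_rot: [[-0.152, 0.988, -0.011], [0.988, 0.152, 0.005], [0.007, -0.01, -1.0]]
force: [0.5, 0.6, 0.2]
width: 0.005
t 35.92 tcp [ 0.4531 -0.063   0.183 ] yhead 0.153 tilt -0.01 xz 0.007 f [0.5 0.6 0.2] w 0.0 q [-0.38  0.13  1.79  0.    1.24 -0.54]
[  9.6 219.1  15.8]
0.1432897676033973 [-0.1132529   0.01755941 -0.1483    ]
```

```bash
python3 -m crank '{"twist":[[0,0,0],[0,0,0],[0,0,0],[0,0,0],[0,0,0],[0,0,0],[0,0,0]],"slide":[[0,36.5,1],[0,36.5,1],[0,36.5,1],[0,36.5,1],[0,36.5,1],[0,36.5,1],[0,0,0]],"fingers":[0,0,0,0,0,0,0]}'
python3 - <<'E'
from h import *
rep()
cv2.imwrite("pics/w28.png",vision.camera("wrist")[:,:,::-1])
E
```

```text
t: 36.5
ee_pos: [0.6843, -0.0255, 0.172]
eef_rot: [[-0.154, 0.988, -0.014], [0.988, 0.154, -0.002], [0.0, -0.014, -1.0]]
force: [-0.6, -0.1, -0.5]
width: 0.007
t 36.5 tcp [ 0.6843 -0.0255  0.172 ] yhead 0.155 tilt -0.014 xz 0.0 f [-0.6 -0.1 -0.5] w 0.01 q [-0.2   0.54  1.23 -0.    1.39 -0.35]
```

View pics/w28.png

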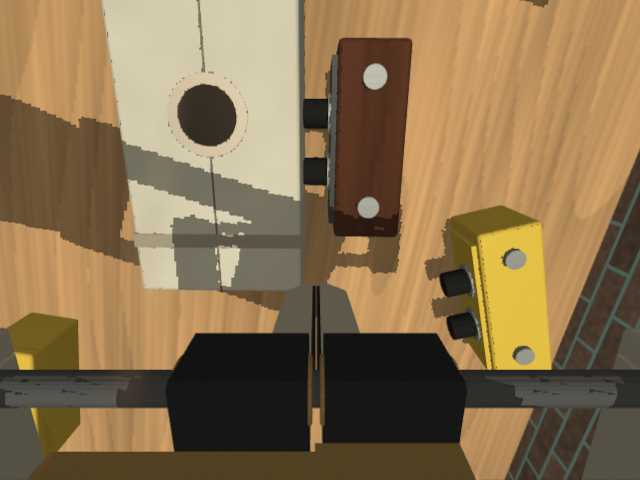

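Run:
```python
import cv2
a=cv2.imread("pics/w28.png")
cv2.imwrite("pics/w28c.png",cv2.resize(a[85:200,280:360],None,fx=5,fy=5,interpolation=cv2.INTER_CUBIC))
```

```text
(no output)
```

View pics/w28c.png

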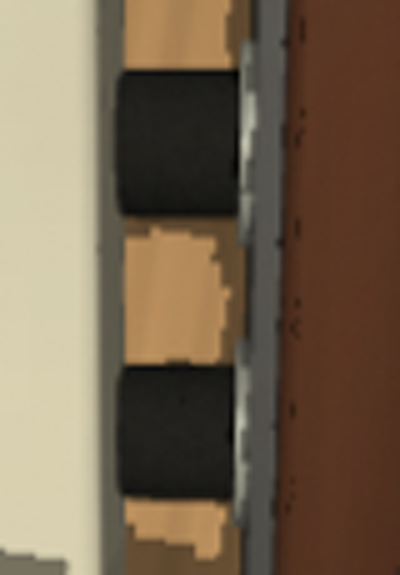

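Run:
```python
from h import *
w=vision.get_calibration("wrist"); K,R,p=w["camera_matrix"],np.array(w["orientation"]),np.array(w["position"])
def pr(q):
    c=R.T@(np.array(q)-p); u=K@c/c[2]; return ((u[:2]-[280,85]+.5)*5-.5).round(1)
def stn(x,y,z):
    c,s=np.cos(ST[2]),np.sin(ST[2]); return (ST[0]+c*x-s*y,ST[1]+s*x+c*y,z)
print(p)
for x in (0,.003):
  for y in (.022,-.022):
    print(x,y,[tuple(pr(stn(x,y,z))) for z in (.09,.053,.042,.014)])
print("beam front top",pr(stn(.026,.022,.066)),pr(stn(.026,-.022,.066)))
g=cv2.cvtColor(cv2.imread("pics/w28.png"),cv2.COLOR_BGR2GRAY)
for row in (95,102,107,113,119,125,135,145,165,171,177): print(row,g[row,296:340])
```

```text
[0.67135941 0.05606922 0.33787312]
0 0.022 [(np.float64(104.3), np.float64(146.2)), (np.float64(118.5), np.float64(155.2)), (np.float64(122.0), np.float64(157.4)), (np.float64(130.0), np.float64(162.4))]
0 -0.022 [(np.float64(106.1), np.float64(487.8)), (np.float64(119.5), np.float64(453.7)), (np.float64(122.8), np.float64(445.1)), (np.float64(130.3), np.float64(425.9))]
0.003 0.022 [(np.float64(127.5), np.float64(146.4)), (np.float64(138.7), np.float64(155.3)), (np.float64(141.5), np.float64(157.6)), (np.float64(147.7), np.float64(162.6))]
0.003 -0.022 [(np.float64(128.1), np.float64(488.0)), (np.float64(138.7), np.float64(453.9)), (np.float64(141.4), np.float64(445.3)), (np.float64(147.3), np.float64(426.0))]
beam front top [297.5 153.5] [289.9 466.2]
95 [192 181 163 120  93  89  88  88  98 132 141 144 146 145 145 143 139 136
 136 134 136 139 142 143 143 143 142 142 141 116  84  76  99 115  87  73
  84  87  87  87  87  49  44  50]
102 [193 182 167 123  90  87  88  49  28  29  29  30  30  29  28  28  29  28
  29  29  29  29  29  29  30  29  28  27  26  28  28  26 111  92  82  74
  8
[... 986 characters left out ...]
7  94 136 142 142 142 144 147 148 148 146
 146 145 146 146 146 143 142 138 139 140 142  97  80  79  77  43  63  81
  83  83  84  72  40  46  53  37]
165 [202 195 184 150 102  89  89  53  32  32  31  32  32  33  32  31  31  32
  32  31  25  31  31  32  32  30  31  29  31  30  21 115 145  94  78  80
  80  80  81  45  42  50  48  58]
171 [202 196 184 153 104  89  89  45  30  33  33  33  33  33  33  33  33  33
  34  35  35  33  32  32  32  34  34  33  34  21  19 162 116  88  81  79
  79  78  80  44  44  52  55  59]
177 [202 195 185 156 106  90  89  54  32  30  30  30  31  32  31  30  30  31
  31  32  31  32  32  31  32  32  31  31  30  30  36 136 123  90  80  79
  80  79  80  47  46  52  56  58]
```

The wrist view shows both buffers, at (315,113) and (315,171), abutting the mould's far face at about column 303. Measured against the beam front, both are compressed by about 1.3 to 2 mm. The robot is clear of everything, so I'll do a last overview check and sign off.

Run:
```python
from h import *
a=cv2.imread("pics/top0.png"); b=vision.camera("top")[:,:,::-1]
for n,(x,y) in (("saucer",(445,217)),("bowl",(200,322)),("beaker",(192,247))):
    A=a[y-30:y+30,x-30:x+30].astype(np.float32).mean(2);B=np.ascontiguousarray(b[y-30:y+30,x-30:x+30]).astype(np.float32).mean(2)
    print(n,cv2.phaseCorrelate(A,B), np.abs(A-B).mean())
rep(); print(r.sign_off())
```

```text
saucer ((0.012100568100951392, 0.014230105697627948), 0.9897580587863922) 18.624722
bowl ((5.271178877919169e-05, 0.00897042058888431), 0.9918391944302453) 14.609167
beaker ((-0.0029892859096243285, -0.025965639239675653), 0.9872972597016229) 16.060371
t 36.6 tcp [ 0.6796 -0.0261  0.1731] yhead 0.155 tilt -0.017 xz 0.0 f [-0.  -0.2 -0.8] w 0.0 q [-0.2   0.53  1.23 -0.01  1.39 -0.35]
the job is handed in; nothing more can be done
None
```

I walked the mould onto the buffers with alternating low pushes at its right and left ends, and handed the job in at 36.6 s. The sign-off gives no verdict, so everything below is my own measurement.

**Mould position in the station frame:**

| Measure | Last reading | Limit |
|---|---|---|
| x | −57.5 mm (top camera), −56.8 mm (side camera) | about −60 mm |
| y (off centre) | 17.6 to 21.6 mm | 25 mm |
| yaw | 0 to −0.006 rad | 0.06 rad |

**Buffers:** In the wrist picture the far face meets both plugs, each compressed by about 1.3 to 2 mm, or roughly 2 to 3 N. The top and side cameras suggested 2.5 to 3 mm, so they disagree by about a millimetre. I never measured the buffer force directly.

**Bystanders:** The beaker, saucer and bowl had moved less than 0.03 pixel in the top view. The robot was clear of everything when I handed in.

**What went less well:**
- **Sideways offset:** The mould drifted from about 8 mm to about 19 mm off centre during the walk. That is inside the limit, but not well centred.
- **Unplanned touch:** One sideways move brushed the mould's right end and turned it by about 0.05 rad.
- **Push force:** I only read the force at the end of each move, so a brief peak, including during that brush, could have gone unseen. The highest reading was about 15.4 N.

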